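# Lock a small trailer coupler onto the ball of its test stand

### The job

Put the loose trailer coupler on the test stand and lock it: swing its lever fully up, set the coupler's socket down over the ball with the tongue lying in the stand's forked rest, then press the lever down until the jaw grips the ball firmly. Feel for the grip and stop there, as how far down that is depends on the jaw's setting: neither the seating nor the lever may be forced. Leave the other things where they are.

Things in the scene. Friction and masses are not known exactly. Their poses are not given: they have to be found in the camera images.
- stand: Fixed dark steel test stand: base plate 270 x 80 x 12 mm, a 36 mm steel ball on a riser near one end, a forked rest near the other. Origin on the board straight below the ball; x runs along the plate, away from the rest; z up. It stands on a plywood work board whose top is 20 mm above the bench top.
- ball (a point): Centre of the stand's ball, 80 mm above the board.
- fork (a point): Middle of the forked rest's saddle, 190 mm behind the ball (stand's -x), 49 mm above the board; the rest is 18 mm thick along x. Its two prongs stand 40 mm apart inside, rise to 76 mm above the board and flare outward at the top. The tongue lies between them.
- coupler: Loose grey coupler, 0.7 to 1 kg, 230 mm long, lying flat on the board at first. Origin on its underside below the socket's centre; x to the round nose (end at +26 mm), z up. Socket: a pocket open below, 39 mm wide, its roof 48 mm above the underside; body 51 mm wide, 62 mm high there. Cheeks reach back to x = -99 mm. Seated, its underside is 50 mm above the board and the tongue lies in the fork.
- socket (a point): Centre of the socket, 30 mm above the coupler's underside: it coincides with the ball's centre when seated.
- tongue_grip (a point): Point in the tongue, a bar 30 mm wide and 34 mm high from x = -99 to -207 mm of the coupler. The point is at x = -125 mm, y = 0, 22 mm above the underside; a good place to take the coupler from above, closing across y, near the balance point. The lever must be up to leave room there.
- lever: Steel lever hinged on the coupler, with a jaw below it that swings under the ball from behind. Origin on the hinge axis, at x = -36 mm, z = 50 mm of the coupler; axes parallel to the coupler's when it lies fully down along the tongue (0 rad). Raising turns it about +y, up and over toward the nose, to a stop at 2.1 rad. It stays where it is left; moving it slowly takes 2 to 4 N at its grip.
- lever_grip (a point): Centre of the black cross bar at the lever's end, 16 mm thick, 40 mm long along y; at x = -115, z = 18 mm of the lever. It can be pinched at its ends from above and swung about the hinge. Seated, the jaw meets the ball between 0.05 and 0.6 rad, differing each time (hidden adjuster); then the push rises steeply. 8 to 12 N here makes it firm and it stays so when let go; over 18 N harms the jaw.
- plug: Spark plug, 67 mm long; leave it.
- pot: Grease pot with a white lid, 49 mm wide and 41 mm high; leave it.

How it is judged:
By the outcome, as a careful person would: the job done as asked, in the order asked, and still so for the second after the job is handed in, with the robot touching nothing.
It also fails if it takes over 72 s, if anything falls off the work surface, if the arm or the gripper's body presses on something with over 40 N, if the wrist force passes 120 N, or if a joint passes its speed limit or range.

### The arm

A 6-joint arm with a two-finger parallel gripper is mounted at the origin on a cart in front of the work surface, level with it; the furniture and walls round the work are solid. World frame = base frame: x ahead of the robot, y to its left, z up, the work surface at z = 0. Lengths are in m, angles in rad, forces in N, time in s.
With the tool pointing down it reaches from about 0.35 to 0.975 m from the base axis. Payload 4.9 kg.
Tool frame: the origin (TCP) lies midway between the tips of the shut fingers; the grasp point (between the pads) lies 19 mm behind it; x points along the fingers, z is the direction in which the jaws open and shut, and the axes are right-handed (so a half turn about x gives the same grasp; the last joint's range is limited). The gripper opens to 85 mm and grips with 20 to 120 N. Pads are 22 mm wide; open, the fingers measure 114 mm over their backs; the gripper's body (76 mm by 85 mm) begins 54 mm behind the grasp point. The pads swing forward as they close: fully open they stand 13 mm farther back than shut.
Start: joints at [-1.375, 0.053, 1.613, -0, 1.476, -0.119], TCP at [0.194, -0.594, 0.231] pointing down, gripper open.
Joint ranges: [-3.01, 3.01], [-1.01, 2.22], [0.06, 2.58], [-1.02, 4.17], [0.09, 2.62], [-3.14, 3.14]. Speed limits (rad/s): [2.57, 2.57, 3.14, 3.14, 3.14, 3.14].

### API

Orientations are given as a unit quaternion [w, x, y, z].
In Python, from plant import state, cams, workorder, nets gives the robot as it stands.
- The arm moves only by the tool play_rows, never from a script. Its argument "motion" is a list of rows, each a list of 3 entries, a list of its own where there are three numbers: the closure, from -1 (fully open) to 1 (shut), then the shift along the world's x, y, z in m, then the turn about the world's z in rad. A call has 1 to 5 rows; each row is the pose to reach, as a shift and turn from the pose commanded when the call began; what a row does not reach only later rows make up. A row lasts 1/10 s, in which the tool goes at most 50 mm and 8.59 degrees, less where a joint would pass 70% of its speed; a pose out of reach is approached as far as the arm can. A call with a gripper value outside its range is refused whole. The fingers move at their own pace and stop on an object; the grip force is fixed at half the most. Time passes only in rows, so rows that repeat a pose let the fingers close. It gives the time, the measured TCP pose, the force and the opening at its end, in the units of the state.
- state(): the state, without advancing time (a new reading comes with each control period).
- cams.grab_frame(name): name is "scene" or "top" or "wrist"; returns (picture, depth): 420x560x3 uint8, red, green, blue; 420x560 float32, m along the optical axis (not along the pixel's ray), 0 where there is no reading.
- cams.camera_info(name): a dict with "K" (3x3 intrinsics, pixels), "k1" (the pictures are not rectified: a ray, as slopes to the right and down, at radius r is drawn at 1 + k1 r^2 times it, then the intrinsics apply), "rvec" (rotation vector, rad) and "tvec" (3), from world to camera coordinates, as OpenCV has them. Camera axes: x right, y down, z forward; pixel columns grow to the right and rows downward; lengths in m; the calibration is good to about 2 mm. A picture is of the moment at which its call begins: read the wrist's pose just before it. camera_info takes no time and is no camera call; for the wrist camera it gives the pose at the moment of the call.
- workorder.job_done(): hands the job in, once; it reports no verdict.
Trained networks look in the newest picture that a camera, given by its name, has taken for a name from the list of things; names that differ only in an ending like _2 or _b are one class to them, and where a whole thing is asked for, a point or a joint stands for the part that bears it (a point fixed in the world has none). Each returns a list of dicts, best first, with "score" (0 to 1); they miss things now and then, are a little off and sometimes report something else, mostly with a low value. They report only what shows in the picture. A call takes as long as a camera call.
- nets.recognise(camera, target): "at" ([x, y, z] in m, in world coordinates, good to about 4 mm: the middle of the surface that is visible of it).
- nets.landmark_of(camera, target): "at" ([x, y, z] in m, in world coordinates, good to about 4 mm: a listed point, or the origin of a listed thing).
The state is a dict: "time": time; "joint_pos": joint angles; "joint_vel": joint speeds; "joint_efforts": joint torques, N m; "tool_pos": TCP position; "tool_rot": TCP orientation; "contact_force": force on the tool from outside, world axes, zero at the start; "ft_torque": the same for the moment, N m; "gripper_width": opening from 0.0 (shut) to 1.0 (fully open).
Only numpy, scipy, OpenCV 4.12 (cv2) and the standard library are available. Lean on these libraries where they do the work, as an engineer would, in place of code of your own. Each camera call takes 0.05 s, during which the arm holds its last target.

## Working session

There is one attempt and no reset: what is moved stays moved. The work goes in short steps, Python scripts to look and compute and a tool call to move; the robot and the scene stay as the last step left them, time stands still between calls to the robot, and variables do not carry over. Pictures are saved under pics/ and viewed, and the job is handed in when it is done.

Besides the shell and the picture viewer there is one more tool, called after ">>>" by a JSON object that holds its "name" and its "arguments", one argument or row to a line. play_rows: Moves the arm, as the interface text tells. Its arguments: {"type":"object","properties":{"motion":{"type":"array","items":{"type":"array"}}},"required":["motion"]}

```bash
ls; mkdir -p pics
python3 - <<'E'
from plant import state,cams,nets
import cv2
print(state())
for n in ["scene","top"]:
    p,d=cams.grab_frame(n); cv2.imwrite(f"pics/{n}0.png",p[:,:,::-1])
    print(n,cams.camera_info(n))
    for t in ["ball","fork","socket","tongue_grip","coupler","lever","lever_grip","stand","plug","pot"]:
        try:print(t,[(r['score'],[round(x,4) for x in r['at']]) for r in nets.landmark_of(n,t)[:2]])
        except Exception as e: print(t,e)
print(state()['time'])
E
```

```text
pics
{'time': 0.0, 'joint_pos': array([-1.37501210e+00,  5.33432718e-02,  1.61427941e+00, -3.27793148e-05,
        1.47596874e+00, -1.18962699e-01]), 'joint_vel': array([-0.00161557, -0.00091829,  0.00013611, -0.00028894,  0.00017084,
        0.00018922]), 'joint_efforts': array([ 2.44824996e-04, -3.93680835e+01, -3.70179141e+01, -1.50550659e-04,
        7.05844912e-03,  4.89985759e-07]), 'tool_pos': array([ 0.1933794 , -0.59369053,  0.23008014]), 'tool_rot': array([ 0.57165752,  0.41592939,  0.57271022, -0.41498606]), 'contact_force': array([-0.08647293,  0.7302664 ,  0.62640211]), 'ft_torque': array([ 0.03620803,  0.00732186, -0.01061084]), 'gripper_width': 1.0007524536562131}
scene {'K': array([[413.73181319,   0.        , 279.16248997],
       [  0.        , 413.73181319, 210.62019894],
       [  0.        ,   0.        ,   1.        ]]), 'k1': -0.03219111746433496, 'rvec': array([ 0.91612134, -2.27544619,  1.29457043]), 'tvec': array([0.27963415, 0.36071763, 0.59671813])}
ball [(0.8, [0.6018, -0.0073, 0.0988])]
fork [(0.95, [0.415, -0.0115, 0.065]), (0.58, [0.6079, -0.0112, 0.02
[... 418 characters left out ...]
39979],
       [  0.        ,   0.        ,   1.        ]]), 'k1': 0.02011500169647624, 'rvec': array([ 2.14743885, -2.16467845,  0.10139179]), 'tvec': array([-0.18012942,  0.5846137 ,  1.1575902 ])}
ball [(0.77, [0.6016, -0.0122, 0.1002]), (0.52, [0.4587, -0.3625, 0.1036])]
fork [(0.97, [0.4129, -0.0061, 0.0689])]
socket [(0.66, [0.5993, -0.3341, 0.0541])]
tongue_grip [(0.92, [0.4832, -0.3545, 0.0442])]
coupler [(0.72, [0.6045, -0.3346, 0.0227])]
lever [(0.65, [0.5659, -0.34, 0.0678])]
lever_grip [(0.61, [0.455, -0.3638, 0.1037])]
stand [(0.56, [0.6008, -0.0069, 0.0233]), (0.54, [0.4795, -0.3583, 0.0397])]
plug [(0.45, [0.7351, -0.0168, -0.0052])]
pot [(0.74, [0.6633, -0.1879, 0.0215])]
1.1
```

View pics/scene0.png

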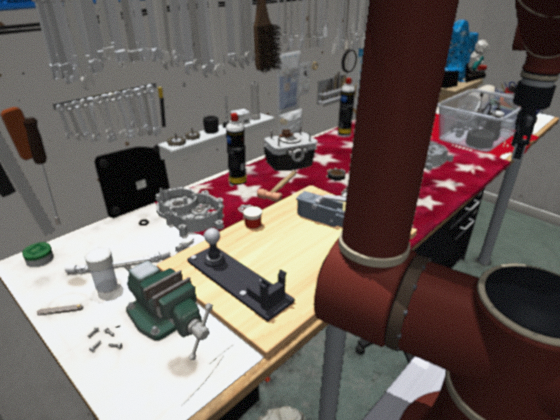

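View pics/top0.png

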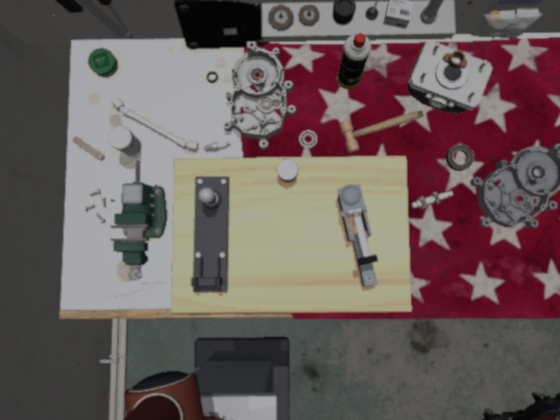

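The top view shows the stand at left, with the ball near (207,197) and the fork near (207,282). The coupler is at right, with its nose at (351,190) and the black bar at (367,260). The networks agree with both. Next I'll refine the poses from depth.

```bash
cat > h.py <<'E'
import numpy as np,cv2
from plant import state,cams,nets
def cloud(n):
    p,d=cams.grab_frame(n); i=cams.camera_info(n); K=i['K'];k1=i['k1']
    v,u=np.mgrid[:420,:560]; a=(u-K[0,2])/K[0,0]; b=(v-K[1,2])/K[1,1]
    x,y=a.copy(),b.copy()
    for _ in range(8):
        s=1+k1*(x*x+y*y); x=a/s;y=b/s
    R=cv2.Rodrigues(i['rvec'])[0]
    P=np.dstack([x*d,y*d,d])-i['tvec']
    W=P@R; W[d==0]=np.nan
    return p,W
def proj(n,pts):
    i=cams.camera_info(n);D=np.array([i['k1'],0,0,0,0.])
    return cv2.projectPoints(np.array(pts,float).reshape(-1,3),i['rvec'],i['tvec'],i['K'],D)[0][:,0]
E
python3 - <<'E'
from h import *
p,W=cloud("top"); np.save('top.npy',W); cv2.imwrite('pics/top_big.png',cv2.resize(p[:,:,::-1][150:310,160:430],None,fx=2.9,fy=2.9,interpolation=cv2.INTER_CUBIC))
def box(x0,x1,y0,y1,z0,z1):
    m=(W[...,0]>x0)&(W[...,0]<x1)&(W[...,1]>y0)&(W[...,1]<y1)&(W[...,2]>z0)&(W[...,2]<z1); return W[m]
print('board',np.nanmedian(box(.45,.65,-.25,-.1,-.02,.05)[:,2]))
c=box(.35,.68,-.45,-.27,.032,.2); print(len(c),c.min(0),c.max(0))
def mr(q): 
    r=cv2.minAreaRect(q[:,:2].astype(np.float32)*1000); print(len(q),r)
mr(c)
mr(c[(c[:,2]>.06)&(c[:,2]<.095)]); 
t=c[(c[:,2]>.045)&(c[:,2]<.062)];mr(t)
b=c[c[:,2]>.098]; print('bar',b.mean(0),np.median(b,0)); mr(b)
s=box(.35,.68,-.1,.08,.026,.2)
mr(s[s[:,2]<.04]); 
bl=s[(s[:,2]>.085)&(s[:,0]>.55)]; print('ball',len(bl),bl.mean(0),bl.max(0))
from scipy.optimize import least_squares
r=least_squares(lambda c:np.linalg.norm(bl-c,axis=1)-.018,[.602,-.01,.1],loss='soft_l1',f_scale=.002);print(r.x)
f=s[(s[:,2]>.055)&(s[:,0]<.5)]; print('fork',len(f),f.mean(0));mr(f)
for X in np.arange(.38,.65,.02):
    q=c[(abs(c[:,0]-X)<.01)]
    if len(q)>5: print(round(X,2),len(q),q[:,1].min().round(4),q[:,1].max().round(4),np.median(q[:,2]).round(4))
E
```

```text
board 0.020582054749887127
1912 [ 0.39951384 -0.38655883  0.03256067] [ 0.62970413 -0.30306336  0.11483649]
1912 ((514.7098388671875, -347.39178466796875), (232.75344848632812, 58.44153594970703), 9.295797348022461)
958 ((520.9968872070312, -345.44525146484375), (219.7123565673828, 58.46187210083008), 8.202022552490234)
528 ((501.1927490234375, -348.90411376953125), (205.27276611328125, 48.315818786621094), 11.747137069702148)
bar [ 0.47570788 -0.35837044  0.1053645 ] [ 0.46832559 -0.35693153  0.10515088]
285 ((496.4466857910156, -359.4643859863281), (93.70450592041016, 39.172218322753906), 3.1641342639923096)
3296 ((515.099853515625, -10.589828491210938), (328.41693115234375, 178.95993041992188), 0.29510051012039185)
ball 207 [ 0.60221286 -0.01187937  0.11247884] [0.62043013 0.00591858 0.12344302]
[ 0.60377726 -0.00984029  0.10076005]
fork 254 [ 0.41579937 -0.00610266  0.07710962]
254 ((428.716552734375, -12.061405181884766), (61.729400634765625, 59.67969512939453), 76.45233917236328)
0.4 51 -0.3861 -0.3576 0.0543
0.42 131 -0.3866 -0.3535 0.0544
0.44 130 -0.3837 -0.3448 0.0542
0.46 175 -0.3812 -0.3421 0.1085
0.48 138 -0.3793 -0.3407 0.0988
0.5 153 -0.3689 -0.3251 0.0712
0.52 187 -0.3754 -0.3218 0.072
0.54 152 -0.3717 -0.3173 0.0733
0.56 189 -0.3678 -0.3095 0.0739
0.58 231 -0.3676 -0.3084 0.0757
0.6 220 -0.3591 -0.3052 0.0796
0.62 155 -0.3551 -0.3031 0.0776
```

View pics/top_big.png

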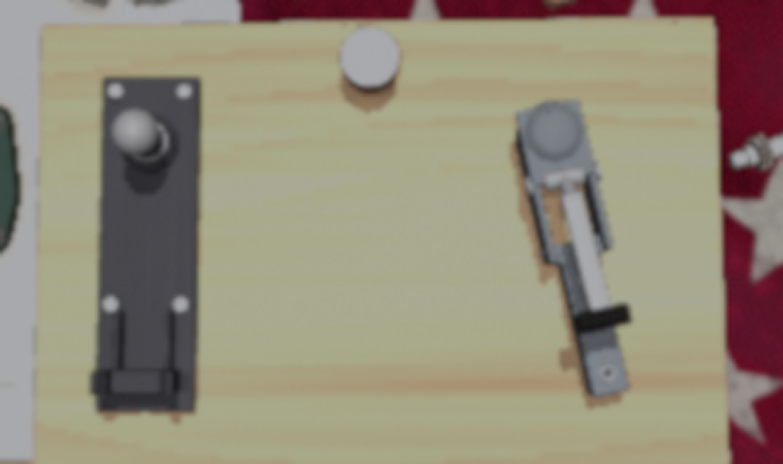

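Run:
```python
from h import *
from scipy.spatial.transform import Rotation as R
s=state(); q=s['tool_rot']; M=R.from_quat([q[1],q[2],q[3],q[0]]).as_matrix(); print(M.round(3)); print('jaw yaw',np.arctan2(M[1,2],M[0,2]))
W=np.load('top.npy'); p=cv2.imread('pics/top0.png')
m=(p.max(2)<95)&(W[...,0]>.36)&(W[...,0]<.68)&(abs(W[...,1]+.01)<.065)&(abs(W[...,2]-.032)<.006)
P=W[m]; print(len(P), cv2.minAreaRect(P[:,:2].astype(np.float32)*1000))
for X in np.arange(.42,.6,.02):
    k=P[abs(P[:,0]-X)<.01]; print(X.round(2),np.percentile(k[:,1],[1,99]).round(4),k[:,1].mean().round(4))
print(proj('wrist',[[.5,-.35,.05]]), cams.camera_info('wrist'))
# coupler top flats
for z0,z1,n in[(.048,.06,'tongue'),(.076,.09,'body')]:
    m=(W[...,0]>.39)&(W[...,0]<.64)&(W[...,1]>-.42)&(W[...,1]<-.28)&(W[...,2]>z0)&(W[...,2]<z1); P=W[m]
    print(n,len(P),P.mean(0),cv2.minAreaRect(P[:,:2].astype(np.float32)*1000))
```

```text
[[ 0.     0.951  0.31 ]
 [-0.     0.31  -0.951]
 [-1.     0.     0.   ]]
jaw yaw -1.2559692587814544
2856 ((522.5625, -9.314456939697266), (78.48023223876953, 266.99725341796875), 89.01123046875)
0.42 [-0.0453  0.0292] -0.0153
0.44 [-0.0454  0.0298] -0.0089
0.46 [-0.0472  0.0293] -0.0097
0.48 [-0.0469  0.0277] -0.01
0.5 [-0.0466  0.0278] -0.0095
0.52 [-0.0464  0.0279] -0.0103
0.54 [-0.0468  0.0286] -0.0081
0.56 [-0.0465  0.0283] -0.01
0.58 [-0.0464  0.0266] -0.0089
[[ 126.3031503  -200.78344743]] {'K': array([[315.18410228,   0.        , 278.76345666],
       [  0.        , 315.18410228, 212.26907657],
       [  0.        ,   0.        ,   1.        ]]), 'k1': -0.0633151486111559, 'rvec': array([-2.35973375,  1.71561257,  0.22955868]), 'tvec': array([-0.62544117, -0.03307101,  0.37737496])}
tongue 500 [ 0.45893349 -0.35927399  0.05417875] ((501.6712951660156, -350.6062316894531), (205.5024871826172, 45.6513557434082), 12.334615707397461)
body 444 [ 0.59266758 -0.33303107  0.07997186] ((567.1143798828125, -339.7398681640625), (120.14701080322266, 50.67030715942383), 13.174261093139648)
```

>>> {"name": "play_rows", "arguments": {
  "motion": [
    [-1,[0.035,0.03,0.004],-0.02],
    [-1,[0.07,0.06,0.008],-0.04],
    [-1,[0.105,0.09,0.012],-0.06],
    [-1,[0.14,0.12,0.016],-0.08],
    [-1,[0.175,0.15,0.02],-0.105]
  ]
}}

```text
time: 1.65
tool_pos: [0.3697, -0.443, 0.2517]
tool_rot: [0.55, 0.445, 0.549, -0.445]
contact_force: [0.0, -1.2, 0.3]
gripper_width: 0.998
```

>>> {"name": "play_rows", "arguments": {
  "motion": [
    [-1,[0.03,0.027,0],0],
    [-1,[0.06,0.054,0],0],
    [-1,[0.089,0.08,0],0],
    [-1,[0.089,0.08,0],0],
    [-1,[0.089,0.08,0],0]
  ]
}}

```text
time: 2.15
tool_pos: [0.4579, -0.3638, 0.2513]
tool_rot: [0.55, 0.444, 0.55, -0.445]
contact_force: [-1.2, 0.1, -0.1]
gripper_width: 0.996
```

```bash
cat > look.py <<'E'
import sys
from h import *
from scipy.spatial.transform import Rotation as R
def st():
    s=state(); q=s['tool_rot']; M=R.from_quat([q[1],q[2],q[3],q[0]]).as_matrix()
    print('t',round(s['time'],2),'tcp',s['tool_pos'].round(4),'jaw',np.arctan2(M[1,2],M[0,2]).round(4),'F',s['contact_force'].round(2),'T',s['ft_torque'].round(2),'w',round(s['gripper_width'],3))
if __name__=='__main__':
    st(); n=sys.argv[1]; p,d=cams.grab_frame(n); cv2.imwrite(f'pics/{sys.argv[2]}.png',p[:,:,::-1])
    for t in sys.argv[3:]:
        print(t,[(r['score'],[round(x,4) for x in r['at']]) for r in nets.landmark_of(n,t)[:2]])
E
python3 look.py wrist w1 lever_grip lever socket tongue_grip coupler
```

```text
t 2.15 tcp [ 0.4579 -0.3638  0.2513] jaw -1.3591 F [-1.17  0.06 -0.14] T [ 0.    0.08 -0.04] w 0.996
lever_grip [(0.71, [0.4632, -0.364, 0.1039])]
lever [(0.92, [0.5708, -0.3424, 0.0703])]
socket [(0.76, [0.605, -0.3323, 0.0507]), (0.56, [0.6076, -0.3369, 0.0181])]
tongue_grip [(0.81, [0.4813, -0.3586, 0.0388]), (0.17, [0.462, -0.3644, 0.1018])]
coupler [(0.94, [0.6047, -0.3359, 0.0226])]
```

View pics/w1.png

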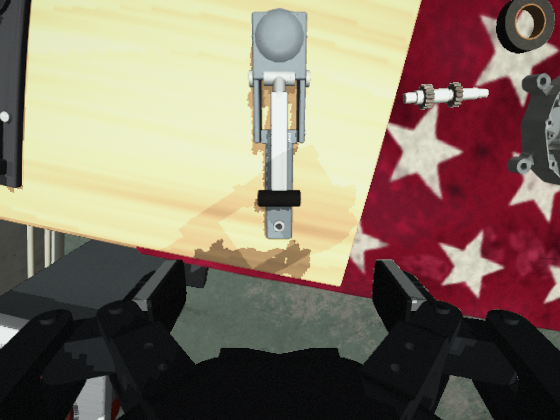

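Run:
```python
from h import *
p,W=cloud('wrist'); np.save('w1.npy',W)
g=p.max(2)<60
v,u=np.mgrid[:420,:560]
m=g&(v>185)&(v<210)&(u>250)&(u<310); B=W[m]; print('bar',len(B),np.nanmedian(B,0),cv2.minAreaRect(B[:,:2].astype(np.float32)*1000))
# coupler frame using yaw .2117
for yaw in [.2117]:
    c,s=np.cos(yaw),np.sin(yaw)
    def cf(P,o=(.6045,-.3345,.02)):
        d=P-np.array(o); return np.stack([c*d[...,0]+s*d[...,1],-s*d[...,0]+c*d[...,1],d[...,2]],-1)
    C=cf(W)
    mm=(C[...,2]>.015)&(abs(C[...,1])<.05)&(C[...,0]>-.23)&(C[...,0]<.05)
    Q=C[mm]; print(Q.min(0),Q.max(0))
    for X in np.arange(-.2,.03,.02):
        k=Q[abs(Q[:,0]-X)<.005]
        print(X.round(3),len(k),np.percentile(k[:,1],[2,98]).round(4),np.percentile(k[:,2],[50,98]).round(4))
    k=Q[Q[:,2]>.064]; print(len(k))
    k=cf(B); print('bar cf',np.nanmedian(k,0),np.nanpercentile(k,[2,98],axis=0))
```

```text
bar 698 [ 0.46077606 -0.36358241  0.10886495] ((459.9497375488281, -363.9450988769531), (15.428670883178711, 38.269039154052734), 14.205358505249023)
[-0.20715969 -0.04999886  0.01589784] [0.02468235 0.04999829 0.33356309]
-0.2 215 [-0.0118  0.0167] [0.033  0.0359]
-0.18 230 [-0.0117  0.0163] [0.0331 0.0347]
-0.16 980 [-0.0496  0.0492] [0.265  0.3076]
-0.14 14977 [-0.0479  0.0487] [0.3098 0.3255]
-0.12 286 [-0.0126  0.0165] [0.079  0.0816]
-0.1 371 [-0.0208  0.0243] [0.0755 0.0786]
-0.08 342 [-0.0236  0.0268] [0.0731 0.076 ]
-0.06 371 [-0.0233  0.0265] [0.0706 0.073 ]
-0.04 627 [-0.0268  0.0296] [0.0536 0.0632]
-0.02 647 [-0.0227  0.0253] [0.0544 0.0595]
-0.0 641 [-0.0233  0.0258] [0.0591 0.0616]
0.02 353 [-0.0233  0.0254] [0.0541 0.0586]
34326
bar cf [-0.14664063  0.00232893  0.08886495] [[-0.15551099 -0.01691774  0.08275737]
 [-0.14049291  0.02008448  0.09130695]]
```

>>> {"name": "play_rows", "arguments": {
  "motion": [
    [-1,[0.001,0,-0.04],0],
    [-1,[0.002,0,-0.08],0],
    [-1,[0.002,0,-0.12],0],
    [-1,[0.002,0,-0.155],0],
    [-1,[0.002,0,-0.171],0]
  ]
}}

```text
time: 3.0
tool_pos: [0.4573, -0.3628, 0.0761]
tool_rot: [0.547, 0.445, 0.552, -0.445]
contact_force: [0.5, -0.1, 0.4]
gripper_width: 1.001
```

>>> {"name": "play_rows", "arguments": {
  "motion": [
    [-0.3,[0,0,0],0],
    [0,[0,0,0],0],
    [0.3,[0,0,0],0],
    [0.6,[0,0,0],0],
    [1,[0,0,0],0]
  ]
}}

```text
time: 3.5
tool_pos: [0.4604, -0.3653, 0.0824]
tool_rot: [0.551, 0.445, 0.548, -0.445]
contact_force: [-1.7, -0.2, 2.5]
gripper_width: 0.456
```

```bash
python3 look.py wrist w2 lever_grip
```

```text
t 3.5 tcp [ 0.4604 -0.3653  0.0824] jaw -1.361 F [-1.72 -0.22  2.45] T [-0.08 -0.02 -0.04] w 0.456
lever_grip [(0.8, [0.4598, -0.3674, 0.0999])]
```

View pics/w2.png

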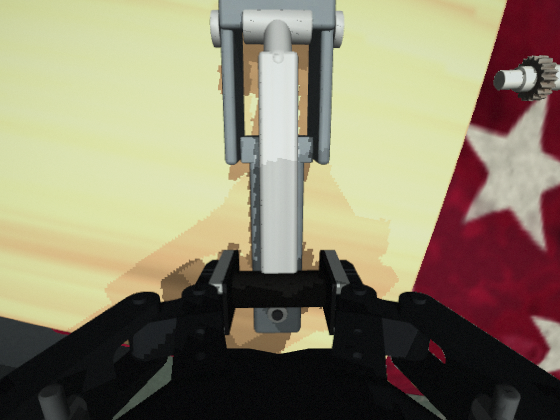

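```bash
cat > arc.py <<'E'
import numpy as np,sys
def arc(t0,ts,yaw,r=.1164):
    p=np.array([t0]+list(ts))+.1553
    d=r*(np.cos(p[0])-np.cos(p[1:])); z=r*(np.sin(p[1:])-np.sin(p[0]))
    return np.c_[d*np.cos(yaw),d*np.sin(yaw),z].round(4)
if __name__=='__main__':
    t0=.13;yaw=.208
    while t0<2.05:
        ts=t0+.08*np.arange(1,6); ts=np.minimum(ts,2.1); print(t0,arc(t0,ts,yaw).tolist()); t0=ts[-1]
E
python3 arc.py
```

```text
0.13 [[0.0029, 0.0006, 0.0088], [0.0065, 0.0014, 0.0174], [0.0108, 0.0023, 0.0256], [0.0156, 0.0033, 0.0335], [0.0211, 0.0045, 0.0409]]
0.53 [[0.006, 0.0013, 0.007], [0.0126, 0.0027, 0.0134], [0.0197, 0.0041, 0.0193], [0.0272, 0.0057, 0.0246], [0.035, 0.0074, 0.0293]]
0.93 [[0.0082, 0.0017, 0.004], [0.0167, 0.0035, 0.0073], [0.0255, 0.0054, 0.01], [0.0344, 0.0073, 0.0119], [0.0434, 0.0092, 0.013]]
1.33 [[0.0091, 0.0019, 0.0004], [0.0182, 0.0038, 0.0001], [0.0273, 0.0058, -0.001], [0.0362, 0.0076, -0.0028], [0.045, 0.0095, -0.0053]]
1.73 [[0.0085, 0.0018, -0.0032], [0.0168, 0.0035, -0.0072], [0.0247, 0.0052, -0.0117], [0.0323, 0.0068, -0.0169], [0.0368, 0.0078, -0.0205]]
```

>>> {"name": "play_rows", "arguments": {
  "motion": [
    [1,[0.003,0.0006,0.009],0],
    [1,[0.0065,0.0014,0.0174],0],
    [1,[0.0108,0.0023,0.0256],0],
    [1,[0.0156,0.0033,0.0335],0],
    [1,[0.0211,0.0045,0.0409],0]
  ]
}}

```text
time: 4.1
tool_pos: [0.4808, -0.3593, 0.1213]
tool_rot: [0.549, 0.445, 0.55, -0.445]
contact_force: [-0.2, -0.8, -6.5]
gripper_width: 0.454
```

>>> {"name": "play_rows", "arguments": {
  "motion": [
    [1,[0.006,0.0013,0.007],0],
    [1,[0.0126,0.0027,0.0134],0],
    [1,[0.0197,0.0041,0.0193],0],
    [1,[0.0272,0.0057,0.0246],0],
    [1,[0.035,0.0074,0.0293],0]
  ]
}}

```text
time: 4.6
tool_pos: [0.5163, -0.3521, 0.1509]
tool_rot: [0.55, 0.445, 0.55, -0.445]
contact_force: [-0.9, -0.2, -6.4]
gripper_width: 0.451
```

```bash
python3 look.py scene s3
```

```text
t 4.6 tcp [ 0.5163 -0.3521  0.1509] jaw -1.3609 F [-0.93 -0.16 -6.4 ] T [0.08 0.46 0.02] w 0.451
```

View pics/s3.png

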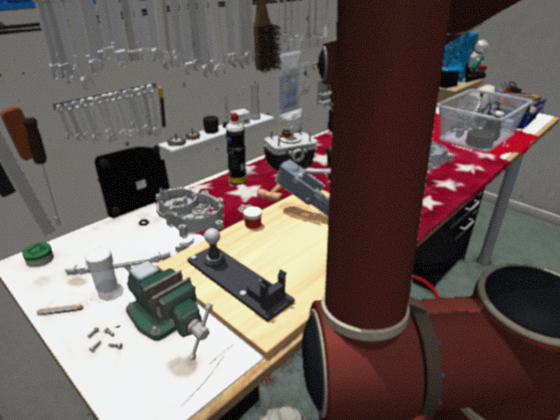

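```bash
python3 look.py wrist w4; python3 look.py top t4
```

```text
t 4.65 tcp [ 0.5178 -0.3521  0.152 ] jaw -1.3604 F [ 1.59  1.41 -4.52] T [-0.08  0.2   0.04] w 0.451
t 4.7 tcp [ 0.5174 -0.3523  0.1518] jaw -1.3601 F [ 0.07  0.88 -1.95] T [0.16 0.14 0.02] w 0.458
```

View pics/w4.png

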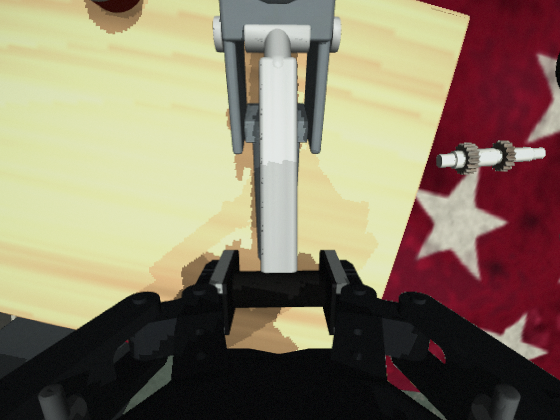

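View pics/t4.png

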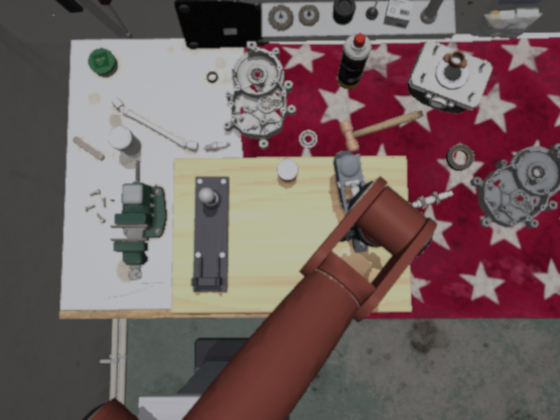

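Run:
```python
from h import *
p,W=cloud('wrist')
yaw=.207;c,s=np.cos(yaw),np.sin(yaw)
d=W-np.array([.6037,-.3333,.02]); C=np.stack([c*d[...,0]+s*d[...,1],-s*d[...,0]+c*d[...,1],d[...,2]],-1)
for u0,u1,n in [(265,292,'mid'),(226,236,'left cheek'),(244,252,'tongueL'),(304,312,'R'),(320,330,'rcheek')]:
    for v in range(5,270,15):
        k=C[v-1:v+2,u0:u1].reshape(-1,3); print(n,v,np.nanmedian(k,0).round(4))
```

```text
mid 5 [ 0.0294 -0.0008  0.1222]
mid 20 [ 0.0239 -0.0008  0.1199]
mid 35 [ 0.0172 -0.0008  0.1227]
mid 50 [ 0.0091 -0.0008  0.1307]
mid 65 [ 0.0022 -0.0008  0.1356]
mid 80 [-0.0037 -0.0008  0.1366]
mid 95 [-0.0097 -0.0008  0.1376]
mid 110 [-0.0157 -0.0009  0.1385]
mid 125 [-0.0217 -0.0009  0.1397]
mid 140 [-0.0277 -0.0009  0.1406]
mid 155 [-0.0337 -0.0009  0.1418]
mid 170 [-0.0398 -0.0009  0.1428]
mid 185 [-0.0459 -0.0009  0.144 ]
mid 200 [-0.0521 -0.0009  0.1449]
mid 215 [-0.0583 -0.0009  0.146 ]
mid 230 [-0.0645 -0.0009  0.1471]
mid 245 [-0.0709 -0.0009  0.1481]
mid 260 [-0.0773 -0.0009  0.1494]
left cheek 5 [0.0293 0.0197 0.1226]
left cheek 20 [0.024  0.0202 0.1201]
left cheek 35 [0.0182 0.0207 0.1181]
left cheek 50 [0.0132 0.0216 0.1122]
left cheek 65 [0.007  0.0221 0.1096]
left cheek 80 [0.0005 0.0228 0.1065]
left cheek 95 [-0.0064  0.0232  0.1036]
left cheek 110 [-0.0132  0.0241  0.0999]
left cheek 125 [-0.0213  0.0249  0.0956]
left cheek 140 [-0.0311  0.0329  0.0461]
left cheek 155 [-0.0457  0.0402 -0.0012]
left cheek 170 [-0.0587  0.0406 -0.0007]
left cheek 185 [-0.072   0.041
[... 1405 characters left out ...]
7 -0.001 ]
R 260 [-0.143  -0.0282 -0.0009]
rcheek 5 [ 0.0298 -0.021   0.1218]
rcheek 20 [ 0.0244 -0.0215  0.1191]
rcheek 35 [ 0.0188 -0.0219  0.117 ]
rcheek 50 [ 0.0136 -0.0228  0.1111]
rcheek 65 [ 0.0075 -0.0236  0.1081]
rcheek 80 [ 0.0009 -0.024   0.1055]
rcheek 95 [-0.0058 -0.0248  0.1018]
rcheek 110 [-0.0091 -0.0396  0.0004]
rcheek 125 [-0.0207 -0.04   -0.0006]
rcheek 140 [-0.0328 -0.0404 -0.0008]
rcheek 155 [-0.0455 -0.0408 -0.0009]
rcheek 170 [-0.0586 -0.0413 -0.001 ]
rcheek 185 [-0.0718 -0.0418 -0.0011]
rcheek 200 [-0.0854 -0.0424 -0.0011]
rcheek 215 [-0.0993 -0.043  -0.0011]
rcheek 230 [-0.1133 -0.0438 -0.0007]
rcheek 245 [-0.1283 -0.0442 -0.0012]
rcheek 260 [-0.078  -0.0209  0.1473]
```

The coupler was tilted nose-up because the firm pinch stops the bar from turning in the pads. I'll reverse the arc to lay it back down, then try a much lighter pinch.

>>> {"name": "play_rows", "arguments": {
  "motion": [
    [1,[-0.0078,-0.0017,-0.0047],0],
    [1,[-0.0153,-0.0033,-0.01],0],
    [1,[-0.0224,-0.0047,-0.0159],0],
    [1,[-0.029,-0.0061,-0.0223],0],
    [1,[-0.035,-0.0074,-0.0293],0]
  ]
}}

```text
time: 5.3
tool_pos: [0.4797, -0.36, 0.1206]
tool_rot: [0.549, 0.445, 0.55, -0.445]
contact_force: [3.4, 0.9, -1.2]
gripper_width: 0.453
```

>>> {"name": "play_rows", "arguments": {
  "motion": [
    [1,[-0.0055,-0.0012,-0.0074],0],
    [1,[-0.0103,-0.0022,-0.0153],0],
    [1,[-0.0146,-0.0031,-0.0235],0],
    [1,[-0.0182,-0.0039,-0.0321],0],
    [1,[-0.0182,-0.0039,-0.0321],0]
  ]
}}

```text
time: 5.8
tool_pos: [0.4612, -0.3634, 0.0872]
tool_rot: [0.549, 0.445, 0.55, -0.445]
contact_force: [0.7, -1.5, -3.6]
gripper_width: 0.454
```

>>> {"name": "play_rows", "arguments": {
  "motion": [
    [0.12,[0,0,0],0],
    [0.12,[0,0,0],0],
    [0.12,[0,0,0],0]
  ]
}}

```text
time: 6.1
tool_pos: [0.4618, -0.3634, 0.0887]
tool_rot: [0.549, 0.445, 0.55, -0.445]
contact_force: [-1.4, 0.4, -3.4]
gripper_width: 0.454
```

```bash
python3 look.py wrist w5; python3 look.py scene s5
```

```text
t 6.1 tcp [ 0.4618 -0.3634  0.0887] jaw -1.3608 F [-1.4   0.38 -3.42] T [-0.05  0.46  0.05] w 0.454
t 6.15 tcp [ 0.4618 -0.3634  0.0888] jaw -1.3608 F [-0.68  0.04 -4.57] T [-0.02  0.51  0.01] w 0.45
```

View pics/w5.png

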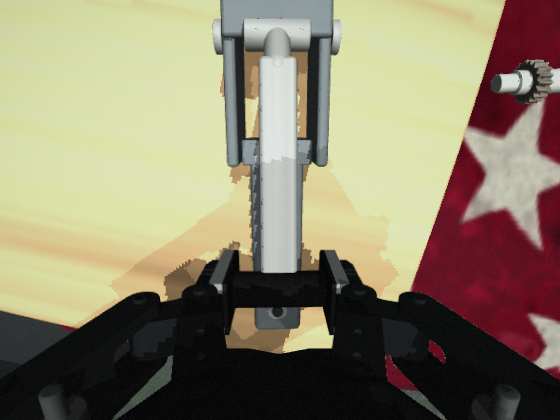

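View pics/s5.png

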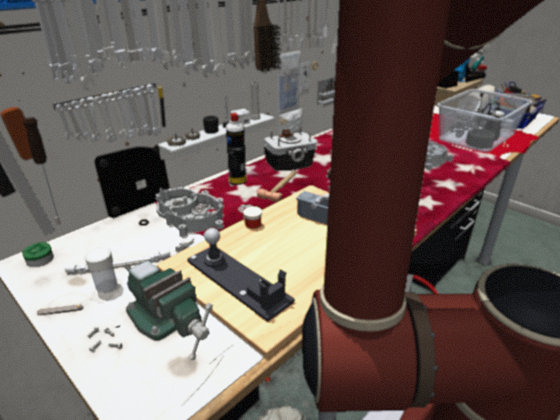

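>>> {"name": "play_rows", "arguments": {
  "motion": [
    [0.09,[0,0,0],0],
    [0.09,[0,0,0],0],
    [0.09,[0.0036,0.0008,0.0086],0],
    [0.09,[0.0079,0.0017,0.0168],0],
    [0.09,[0.0127,0.0027,0.0247],0]
  ]
}}

```text
time: 6.7
tool_pos: [0.4757, -0.3609, 0.1146]
tool_rot: [0.55, 0.445, 0.549, -0.445]
contact_force: [-0.7, -0.0, -5.0]
gripper_width: 0.454
```

```bash
python3 look.py wrist w6; python3 look.py scene s6
```

```text
t 6.7 tcp [ 0.4757 -0.3609  0.1146] jaw -1.361 F [-0.65 -0.05 -5.03] T [-0.16  0.49 -0.03] w 0.454
t 6.75 tcp [ 0.4771 -0.3614  0.1166] jaw -1.3605 F [ 0.3  -0.19 -3.79] T [ 0.04  0.31 -0.02] w 0.457
```

View pics/w6.png

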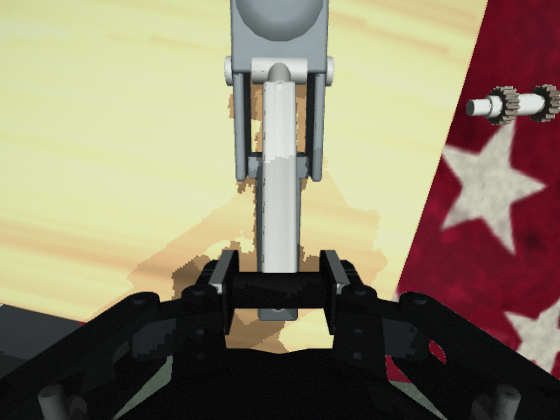

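View pics/s6.png

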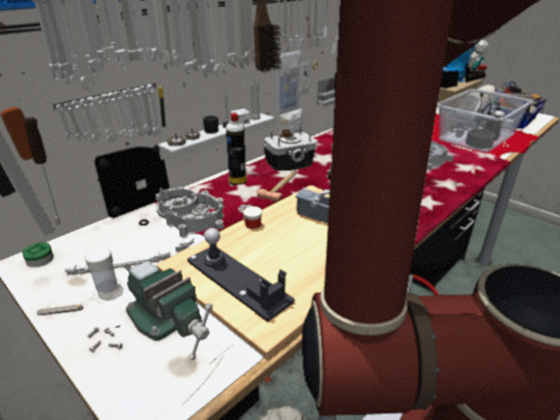

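```bash
cat > prof.py <<'E'
from h import *
from look import st
def prof():
    st()
    p,W=cloud('wrist')
    yaw=.207;c,s=np.cos(yaw),np.sin(yaw)
    d=W-np.array([.6037,-.3333,.02]); C=np.stack([c*d[...,0]+s*d[...,1],-s*d[...,0]+c*d[...,1],d[...,2]],-1)
    v,u=np.mgrid[:420,:560]
    m=(v<260)&(C[...,2]>.01)&(C[...,2]<.2)&(abs(C[...,1])<.035)
    Q=C[m]
    for X in np.arange(-.2,.1,.01):
        k=Q[abs(Q[:,0]-X)<.003]
        if len(k)<15: continue
        a=k[abs(k[:,1])<.006]; b=k[abs(abs(k[:,1])-.021)<.005]
        f=lambda a:a[:,2].round(4) if len(a)==0 else np.median(a[:,2]).round(4)
        print(X.round(3),len(k),'mid',f(a),'side',f(b),'y',np.percentile(k[:,1],[1,99]).round(4))
prof()
E
python3 prof.py
```

```text
t 6.8 tcp [ 0.4771 -0.3616  0.1163] jaw -1.3605 F [ 1.19  1.39 -2.23] T [ 0.13  0.12 -0.14] w 0.456
-0.15 49 mid [] side [] y [-0.0157  0.0139]
-0.14 59 mid [] side 0.0306 y [-0.0162  0.0137]
-0.13 65 mid [] side 0.0316 y [-0.016   0.0136]
-0.12 650 mid 0.1091 side 0.1057 y [-0.0276  0.0242]
-0.11 608 mid 0.1057 side 0.0318 y [-0.0156  0.013 ]
-0.1 609 mid 0.1014 side 0.0325 y [-0.016  0.013]
-0.09 982 mid 0.0972 side 0.0519 y [-0.0262  0.0232]
-0.08 898 mid 0.0931 side 0.0519 y [-0.0264  0.0232]
-0.07 804 mid 0.0889 side 0.0526 y [-0.0267  0.0238]
-0.06 790 mid 0.0848 side 0.0526 y [-0.0269  0.0228]
-0.05 795 mid 0.0804 side 0.0531 y [-0.0267  0.0231]
-0.04 1007 mid 0.0736 side 0.0532 y [-0.0308  0.0267]
-0.03 1220 mid 0.0588 side 0.0572 y [-0.0301  0.0267]
-0.02 1211 mid 0.0581 side 0.0575 y [-0.0266  0.0232]
-0.01 1317 mid 0.0633 side 0.0582 y [-0.0266  0.0226]
0.0 500 mid 0.0641 side 0.0592 y [-0.0272  0.0229]
```

```bash
python3 -c "
from arc import *
t0=.45
while t0<2.09:
    ts=np.minimum(t0+.06*np.arange(1,6),2.1); print(t0,arc(t0,ts,.207).round(4).tolist()); t0=ts[-1]"
```

```text
0.45 [[0.0041, 0.0009, 0.0056], [0.0084, 0.0018, 0.011], [0.0131, 0.0028, 0.0161], [0.0181, 0.0038, 0.0209], [0.0233, 0.0049, 0.0253]]
0.75 [[0.0055, 0.0012, 0.0041], [0.0112, 0.0024, 0.0079], [0.0172, 0.0036, 0.0114], [0.0233, 0.0049, 0.0145], [0.0296, 0.0062, 0.0171]]
1.05 [[0.0065, 0.0014, 0.0023], [0.013, 0.0027, 0.0042], [0.0197, 0.0041, 0.0057], [0.0265, 0.0056, 0.0068], [0.0333, 0.007, 0.0074]]
1.35 [[0.0068, 0.0014, 0.0002], [0.0137, 0.0029, 0.0001], [0.0205, 0.0043, -0.0005], [0.0272, 0.0057, -0.0015], [0.0339, 0.0071, -0.0029]]
1.6500000000000001 [[0.0066, 0.0014, -0.0018], [0.0131, 0.0027, -0.0041], [0.0194, 0.0041, -0.0067], [0.0256, 0.0054, -0.0097], [0.0316, 0.0066, -0.013]]
1.9500000000000002 [[0.0058, 0.0012, -0.0037], [0.0113, 0.0024, -0.0078], [0.014, 0.0029, -0.01], [0.014, 0.0029, -0.01], [0.014, 0.0029, -0.01]]
```

>>> {"name": "play_rows", "arguments": {
  "motion": [
    [0.09,[0.0041,0.0009,0.0056],0],
    [0.09,[0.0084,0.0018,0.011],0],
    [0.09,[0.0131,0.0028,0.0161],0],
    [0.09,[0.0181,0.0038,0.0209],0],
    [0.09,[0.0233,0.0049,0.0253],0]
  ]
}}

```text
time: 7.35
tool_pos: [0.4987, -0.356, 0.1394]
tool_rot: [0.55, 0.445, 0.55, -0.445]
contact_force: [-0.9, -0.4, -5.8]
gripper_width: 0.457
```

>>> {"name": "play_rows", "arguments": {
  "motion": [
    [0.09,[0.0055,0.0012,0.0041],0],
    [0.09,[0.0112,0.0024,0.0079],0],
    [0.09,[0.0172,0.0036,0.0114],0],
    [0.09,[0.0233,0.0049,0.0145],0],
    [0.09,[0.0296,0.0062,0.0171],0]
  ]
}}

```text
time: 7.85
tool_pos: [0.5286, -0.3497, 0.1564]
tool_rot: [0.55, 0.445, 0.55, -0.445]
contact_force: [-0.3, -0.0, -5.9]
gripper_width: 0.454
```

```bash
python3 prof.py; python3 look.py wrist w7
```

```text
t 7.85 tcp [ 0.5286 -0.3497  0.1564] jaw -1.361 F [-0.25 -0.04 -5.92] T [-0.08  0.43 -0.01] w 0.454
-0.09 28 mid [] side [] y [-0.0158  0.0136]
-0.08 30 mid [] side [] y [-0.0154  0.0141]
-0.07 67 mid [] side 0.1409 y [-0.0207  0.0186]
-0.06 563 mid 0.145 side [] y [-0.0155  0.0135]
-0.05 589 mid 0.1394 side 0.0713 y [-0.0234  0.0221]
-0.04 851 mid 0.1335 side 0.0717 y [-0.0256  0.0238]
-0.03 909 mid 0.1278 side 0.0694 y [-0.0256  0.0238]
-0.02 687 mid 0.122 side 0.0761 y [-0.0257  0.024 ]
-0.01 682 mid 0.1165 side 0.0778 y [-0.0258  0.024 ]
0.0 680 mid 0.1106 side 0.0798 y [-0.0259  0.0236]
0.01 1115 mid 0.0965 side 0.0843 y [-0.0299  0.0276]
0.02 1070 mid 0.0878 side 0.0878 y [-0.0292  0.0269]
0.03 1162 mid 0.0947 side 0.0898 y [-0.0255  0.0237]
0.04 1221 mid 0.0982 side 0.0928 y [-0.0256  0.0241]
0.05 1211 mid 0.1001 side 0.0952 y [-0.0262  0.0239]
t 7.9 tcp [ 0.5297 -0.3496  0.1571] jaw -1.3605 F [ 0.4   0.39 -5.23] T [ 0.01  0.32 -0.03] w 0.456
```

View pics/w7.png

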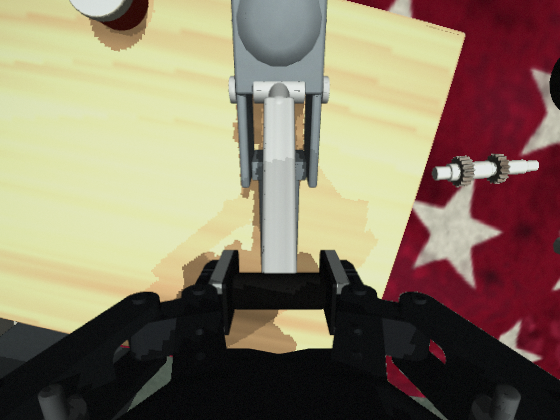

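>>> {"name": "play_rows", "arguments": {
  "motion": [
    [0.085,[0,0,0],0],
    [0.085,[0,0,-0.005],0],
    [0.085,[0,0,-0.01],0]
  ]
}}

```text
time: 8.25
tool_pos: [0.5292, -0.3501, 0.1471]
tool_rot: [0.551, 0.446, 0.548, -0.444]
contact_force: [3.3, 1.8, -2.4]
gripper_width: 0.458
```

```bash
python3 prof.py
```

```text
t 8.25 tcp [ 0.5292 -0.3501  0.1471] jaw -1.3611 F [ 3.28  1.79 -2.39] T [ 0.17 -0.43 -0.07] w 0.458
-0.1 15 mid [] side [] y [-0.0157  0.0133]
-0.09 29 mid [] side [] y [-0.0154  0.0139]
-0.08 44 mid [] side [] y [-0.0159  0.0136]
-0.07 138 mid 0.1372 side 0.1315 y [-0.0209  0.0187]
-0.06 585 mid 0.1336 side [] y [-0.0152  0.0138]
-0.05 590 mid 0.1282 side 0.065 y [-0.0235  0.022 ]
-0.04 870 mid 0.1228 side 0.0653 y [-0.0256  0.0238]
-0.03 880 mid 0.1174 side 0.0652 y [-0.0255  0.0238]
-0.02 720 mid 0.112 side 0.0685 y [-0.026   0.0239]
-0.01 724 mid 0.1066 side 0.0699 y [-0.0262  0.0235]
0.0 715 mid 0.101 side 0.0715 y [-0.0262  0.0236]
0.01 1137 mid 0.0889 side 0.0741 y [-0.0301  0.0276]
0.02 1104 mid 0.0785 side 0.0784 y [-0.0295  0.0271]
0.03 1190 mid 0.0841 side 0.0799 y [-0.0256  0.0239]
0.04 1229 mid 0.0877 side 0.0824 y [-0.0256  0.0238]
0.05 1221 mid 0.0893 side 0.0848 y [-0.0259  0.0237]
```

>>> {"name": "play_rows", "arguments": {
  "motion": [
    [0.078,[0,0,0],0],
    [0.078,[0,0,0],0]
  ]
}}

```text
time: 8.5
tool_pos: [0.5273, -0.3499, 0.1453]
tool_rot: [0.549, 0.445, 0.55, -0.445]
contact_force: [1.2, -1.3, -5.0]
gripper_width: 0.46
```

```bash
python3 prof.py
```

```text
t 8.5 tcp [ 0.5273 -0.3499  0.1453] jaw -1.3611 F [ 1.23 -1.3  -5.01] T [-0.08 -0.03  0.04] w 0.46
-0.1 16 mid [] side [] y [-0.0151  0.0136]
-0.09 46 mid [] side [] y [-0.0157  0.0142]
-0.08 41 mid [] side [] y [-0.0154  0.0139]
-0.07 428 mid 0.1367 side 0.1337 y [-0.0271  0.0253]
-0.06 577 mid 0.1324 side [] y [-0.015   0.0141]
-0.05 721 mid 0.1267 side 0.0641 y [-0.0251  0.0237]
-0.04 876 mid 0.1211 side 0.0648 y [-0.0254  0.0241]
-0.03 752 mid 0.1154 side 0.0661 y [-0.0254  0.0242]
-0.02 695 mid 0.1097 side 0.0675 y [-0.0256  0.0242]
-0.01 693 mid 0.1042 side 0.0688 y [-0.0259  0.0239]
0.0 732 mid 0.0984 side 0.0701 y [-0.0261  0.0242]
0.01 1148 mid 0.0817 side 0.0748 y [-0.0295  0.0281]
0.02 1037 mid 0.0766 side 0.0766 y [-0.026   0.0244]
0.03 1163 mid 0.083 side 0.078 y [-0.0249  0.0241]
0.04 1190 mid 0.0856 side 0.0806 y [-0.0252  0.0242]
0.05 1123 mid 0.0866 side 0.0819 y [-0.0255  0.0242]
```

>>> {"name": "play_rows", "arguments": {
  "motion": [
    [0.072,[0,0,0],0],
    [0.072,[0,0,0],0]
  ]
}}

```text
time: 8.75
tool_pos: [0.5279, -0.3498, 0.146]
tool_rot: [0.549, 0.445, 0.55, -0.445]
contact_force: [2.0, 0.6, -4.8]
gripper_width: 0.464
```

```bash
python3 prof.py
```

```text
t 8.75 tcp [ 0.5279 -0.3498  0.146 ] jaw -1.3612 F [ 1.96  0.57 -4.85] T [ 0.08 -0.18 -0.02] w 0.464
-0.1 20 mid [] side [] y [-0.0153  0.0136]
-0.09 38 mid [] side [] y [-0.0157  0.0142]
-0.08 44 mid [] side [] y [-0.0155  0.014 ]
-0.07 194 mid 0.1373 side 0.1309 y [-0.0209  0.0192]
-0.06 570 mid 0.1332 side [] y [-0.0149  0.0141]
-0.05 710 mid 0.1275 side 0.064 y [-0.0254  0.0238]
-0.04 863 mid 0.1218 side 0.0646 y [-0.0252  0.024 ]
-0.03 733 mid 0.1159 side 0.066 y [-0.0257  0.0242]
-0.02 710 mid 0.1102 side 0.0672 y [-0.0259  0.0243]
-0.01 713 mid 0.1044 side 0.0686 y [-0.0256  0.024 ]
0.0 698 mid 0.0987 side 0.0701 y [-0.0263  0.0245]
0.01 1120 mid 0.0817 side 0.0747 y [-0.0298  0.0277]
0.02 1018 mid 0.0765 side 0.0766 y [-0.0263  0.0245]
0.03 1144 mid 0.0828 side 0.0778 y [-0.0253  0.0241]
0.04 1177 mid 0.0856 side 0.0804 y [-0.0254  0.0243]
0.05 1148 mid 0.0866 side 0.082 y [-0.0257  0.0239]
```

>>> {"name": "play_rows", "arguments": {
  "motion": [
    [0.066,[0,0,0],0],
    [0.066,[0,0,0],0]
  ]
}}

```text
time: 9.0
tool_pos: [0.5282, -0.3499, 0.1463]
tool_rot: [0.55, 0.445, 0.549, -0.445]
contact_force: [1.2, 0.9, -5.4]
gripper_width: 0.464
```

```bash
python3 prof.py|grep -E "t |-0.05|-0.01|-0.02 |0.04"
```

```text
t 9.0 tcp [ 0.5282 -0.3499  0.1463] jaw -1.361 F [ 1.16  0.88 -5.35] T [-0.01 -0.22 -0.01] w 0.464
-0.11 30 mid [] side [] y [-0.016  0.014]
-0.1 27 mid [] side [] y [-0.0158  0.0137]
-0.09 29 mid [] side [] y [-0.0156  0.0135]
-0.08 43 mid [] side [] y [-0.0153  0.0134]
-0.05 850 mid 0.1182 side 0.0529 y [-0.0257  0.0236]
-0.04 643 mid 0.1101 side 0.054 y [-0.0257  0.0237]
-0.02 572 mid 0.0939 side 0.0544 y [-0.0258  0.0239]
-0.01 652 mid 0.0858 side 0.0546 y [-0.0292  0.0269]
0.04 874 mid 0.0663 side 0.0614 y [-0.0255  0.0238]
0.06 67 mid 0.0575 side [] y [-0.0128  0.0099]
```

>>> {"name": "play_rows", "arguments": {
  "motion": [
    [0.03,[0,0,0],0],
    [0.03,[0,0,-0.004],0],
    [0.03,[0,0,-0.01],0],
    [0.03,[0,0,-0.01],0]
  ]
}}

```text
time: 9.45
tool_pos: [0.5276, -0.3497, 0.1352]
tool_rot: [0.549, 0.445, 0.55, -0.445]
contact_force: [0.1, 0.1, 0.1]
gripper_width: 0.49
```

```bash
python3 prof.py;python3 look.py wrist w8 lever_grip lever coupler socket
```

```text
t 9.45 tcp [ 0.5276 -0.3497  0.1352] jaw -1.361 F [0.06 0.05 0.11] T [ 0.03  0.01 -0.03] w 0.49
-0.1 28 mid [] side [] y [-0.0157  0.0135]
-0.09 30 mid [] side [] y [-0.0155  0.0134]
-0.08 38 mid [] side 0.0303 y [-0.016   0.0137]
-0.07 185 mid 0.1294 side 0.1204 y [-0.0266  0.0261]
-0.06 936 mid 0.1241 side 0.0499 y [-0.0253  0.0232]
-0.05 765 mid 0.1152 side 0.0504 y [-0.0259  0.024 ]
-0.04 707 mid 0.1062 side 0.0506 y [-0.0258  0.0239]
-0.03 662 mid 0.0972 side 0.0505 y [-0.0263  0.024 ]
-0.02 633 mid 0.0884 side 0.0504 y [-0.0259  0.024 ]
-0.01 942 mid 0.0795 side 0.0506 y [-0.03    0.0272]
0.0 899 mid 0.0549 side 0.0543 y [-0.0297  0.0273]
0.01 894 mid 0.056 side 0.0542 y [-0.026   0.0234]
0.02 929 mid 0.06 side 0.0546 y [-0.026   0.0239]
0.03 936 mid 0.0607 side 0.056 y [-0.026   0.0237]
0.04 906 mid 0.0601 side 0.0547 y [-0.0256  0.024 ]
0.05 740 mid 0.0567 side 0.0541 y [-0.0259  0.0239]
t 9.5 tcp [ 0.5276 -0.3497  0.1355] jaw -1.3611 F [-0.68  0.51  0.27] T [ 0.   -0.04 -0.02] w 0.483
lever_grip [(0.97, [0.5253, -0.35, 0.1581])]
lever [(0.95, [0.6003, -0.3363, 0.0732])]
coupler [(0.7, [0.6379, -0.3318, 0.0208])]
socket [(0.66, [0.6351, -0.3252, 0.0504])]
```

View pics/w8.png

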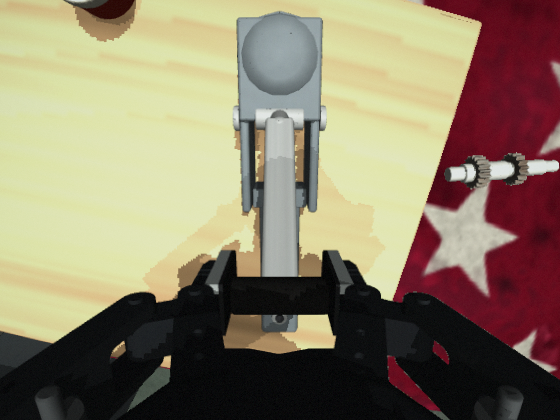

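```bash
python3 -c "
from arc import *
t0=.73
while t0<2.09:
    ts=np.minimum(t0+.06*np.arange(1,5),2.1); print(t0,arc(t0,ts,.207).round(4).tolist()); t0=ts[-1]"
```

```text
0.73 [[0.0054, 0.0011, 0.0043], [0.0111, 0.0023, 0.0082], [0.017, 0.0036, 0.0117], [0.023, 0.0048, 0.0149]]
0.97 [[0.0063, 0.0013, 0.0028], [0.0127, 0.0027, 0.0052], [0.0192, 0.004, 0.0073], [0.0258, 0.0054, 0.0089]]
1.21 [[0.0067, 0.0014, 0.0012], [0.0135, 0.0028, 0.002], [0.0203, 0.0043, 0.0024], [0.0272, 0.0057, 0.0024]]
1.45 [[0.0068, 0.0014, -0.0005], [0.0136, 0.0029, -0.0013], [0.0203, 0.0043, -0.0026], [0.0269, 0.0057, -0.0043]]
1.69 [[0.0065, 0.0014, -0.0021], [0.0129, 0.0027, -0.0046], [0.0191, 0.004, -0.0075], [0.0252, 0.0053, -0.0107]]
1.93 [[0.0058, 0.0012, -0.0036], [0.0115, 0.0024, -0.0076], [0.016, 0.0034, -0.0112], [0.016, 0.0034, -0.0112]]
```

>>> {"name": "play_rows", "arguments": {
  "motion": [
    [0.065,[0,0,0],0],
    [0.065,[0.0054,0.0011,0.0042],0],
    [0.065,[0.0111,0.0023,0.0082],0],
    [0.065,[0.017,0.0036,0.0117],0],
    [0.065,[0.0231,0.0048,0.0149],0]
  ]
}}

```text
time: 10.25
tool_pos: [0.5516, -0.3449, 0.1515]
tool_rot: [0.55, 0.445, 0.55, -0.445]
contact_force: [-2.0, -1.0, -1.1]
gripper_width: 0.467
```

```bash
python3 prof.py
```

```text
t 10.25 tcp [ 0.5516 -0.3449  0.1515] jaw -1.3609 F [-1.99 -0.95 -1.1 ] T [-0.06  0.31  0.05] w 0.467
-0.08 23 mid [] side [] y [-0.0154  0.0133]
-0.07 27 mid [] side [] y [-0.0152  0.0131]
-0.06 275 mid [] side 0.0506 y [-0.0259  0.0239]
-0.05 176 mid [] side 0.0511 y [-0.0265  0.0239]
-0.04 1081 mid 0.131 side 0.1387 y [-0.0272  0.0251]
-0.03 652 mid 0.1176 side 0.051 y [-0.0257  0.0235]
-0.02 599 mid 0.1039 side 0.0509 y [-0.0262  0.0243]
-0.01 692 mid 0.0904 side 0.0512 y [-0.0296  0.0275]
0.0 826 mid 0.0768 side 0.0546 y [-0.0298  0.0279]
0.01 666 mid 0.0554 side 0.0547 y [-0.0257  0.0239]
0.02 691 mid 0.0603 side 0.055 y [-0.0261  0.0237]
0.03 708 mid 0.0612 side 0.0569 y [-0.0258  0.0234]
0.04 723 mid 0.0606 side 0.0556 y [-0.0262  0.0239]
0.05 695 mid 0.0579 side 0.0547 y [-0.0259  0.0236]
```

>>> {"name": "play_rows", "arguments": {
  "motion": [
    [0.065,[0.0063,0.0013,0.0028],0],
    [0.065,[0.0127,0.0027,0.0052],0],
    [0.065,[0.0192,0.004,0.0073],0],
    [0.065,[0.0258,0.0054,0.0089],0]
  ]
}}

```text
time: 10.7
tool_pos: [0.5775, -0.3394, 0.1603]
tool_rot: [0.55, 0.445, 0.55, -0.445]
contact_force: [-2.2, 0.6, 0.6]
gripper_width: 0.468
```

>>> {"name": "play_rows", "arguments": {
  "motion": [
    [0.065,[0.0067,0.0014,0.0012],0],
    [0.065,[0.0135,0.0028,0.002],0],
    [0.065,[0.0203,0.0043,0.0024],0],
    [0.065,[0.0272,0.0057,0.0024],0]
  ]
}}

```text
time: 11.1
tool_pos: [0.6052, -0.3339, 0.1628]
tool_rot: [0.55, 0.445, 0.549, -0.445]
contact_force: [-0.4, -0.4, 0.2]
gripper_width: 0.463
```

```bash
python3 look.py wrist w9 lever_grip lever; python3 prof.py
```

```text
t 11.1 tcp [ 0.6052 -0.3339  0.1628] jaw -1.3608 F [-0.39 -0.42  0.21] T [ 0.02  0.   -0.01] w 0.463
lever_grip [(0.76, [0.5749, -0.3406, 0.1778])]
lever [(0.57, [0.5992, -0.3381, 0.0686])]
t 11.25 tcp [ 0.6047 -0.3339  0.1624] jaw -1.3604 F [-0.55  0.22 -0.29] T [ 0.    0.01 -0.  ] w 0.465
-0.04 33 mid [] side 0.0248 y [-0.0203  0.0189]
-0.03 148 mid [] side 0.0504 y [-0.0262  0.0241]
-0.02 151 mid [] side 0.0501 y [-0.0259  0.0248]
-0.01 462 mid 0.1071 side 0.051 y [-0.0294  0.0279]
0.0 890 mid 0.0857 side 0.0539 y [-0.0292  0.0279]
0.01 809 mid 0.0566 side 0.1484 y [-0.0273  0.0252]
0.02 527 mid 0.0596 side 0.0545 y [-0.026  0.024]
0.03 574 mid 0.0605 side 0.0558 y [-0.0256  0.0245]
0.04 613 mid 0.0597 side 0.0544 y [-0.0254  0.0242]
0.05 598 mid 0.0559 side 0.0535 y [-0.0251  0.024 ]
```

View pics/w9.png

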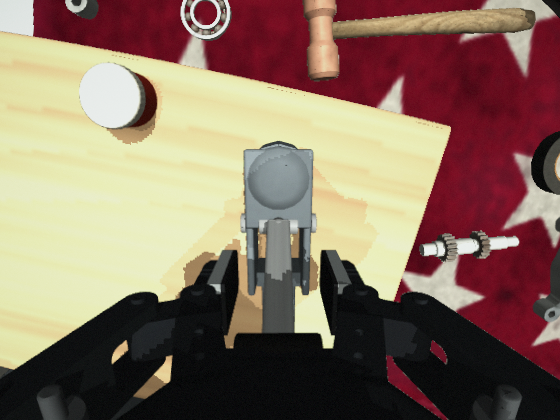

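>>> {"name": "play_rows", "arguments": {
  "motion": [
    [-0.1,[0,0,0],0],
    [-0.1,[0,0,0.03],0],
    [-0.1,[0,0,0.06],0],
    [0.4,[-0.035,-0.007,0.06],0],
    [1,[-0.067,-0.014,0.06],0]
  ]
}}

```text
time: 11.8
tool_pos: [0.537, -0.3485, 0.2243]
tool_rot: [0.551, 0.445, 0.549, -0.445]
contact_force: [-0.2, -1.1, -0.6]
gripper_width: 0.215
```

>>> {"name": "play_rows", "arguments": {
  "motion": [
    [1,[0,0,0],0],
    [1,[0,0,0],0],
    [1,[0,0,-0.025],0],
    [1,[0,0,-0.044],0],
    [1,[0,0,-0.044],0]
  ]
}}

```text
time: 12.3
tool_pos: [0.5363, -0.3464, 0.1745]
tool_rot: [0.547, 0.445, 0.552, -0.445]
contact_force: [-1.1, -0.6, 0.1]
gripper_width: 0.003
```

```bash
python3 look.py wrist w10 lever_grip lever
```

```text
t 12.3 tcp [ 0.5363 -0.3464  0.1745] jaw -1.3603 F [-1.13 -0.64  0.11] T [-0.02  0.01 -0.  ] w 0.003
lever_grip [(0.84, [0.5748, -0.3434, 0.1808])]
lever [(0.89, [0.6022, -0.3374, 0.0702])]
```

View pics/w10.png

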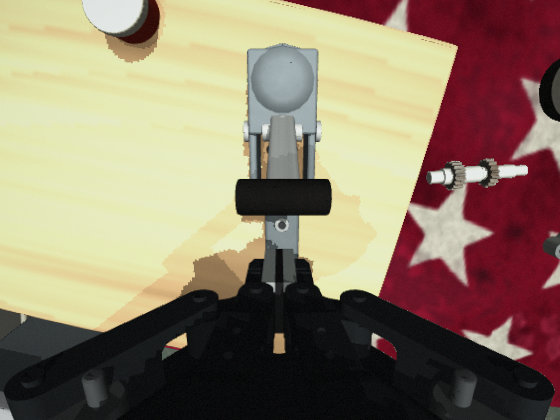

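>>> {"name": "play_rows", "arguments": {
  "motion": [
    [1,[0.01,0.002,0],0],
    [1,[0.018,0.0037,0],0],
    [1,[0.025,0.0052,0.001],0],
    [1,[0.032,0.0066,0.002],0],
    [1,[0.039,0.008,0.003],0]
  ]
}}

```text
time: 12.95
tool_pos: [0.5768, -0.34, 0.1819]
tool_rot: [0.55, 0.445, 0.549, -0.445]
contact_force: [-2.5, -0.2, 1.7]
gripper_width: -0.004
```

```bash
python3 look.py wrist w11 lever_grip lever coupler
```

```text
t 12.95 tcp [ 0.5768 -0.34    0.1819] jaw -1.3609 F [-2.54 -0.15  1.75] T [-0.09  0.36  0.02] w -0.004
lever_grip [(0.94, [0.5975, -0.3359, 0.1857])]
lever [(0.55, [0.6009, -0.3396, 0.0684])]
coupler [(0.68, [0.6349, -0.332, 0.0214])]
```

View pics/w11.png

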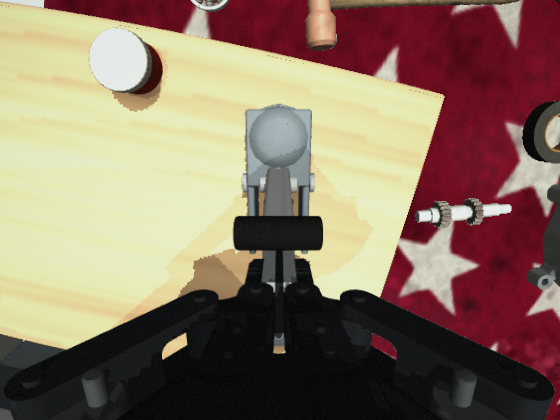

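>>> {"name": "play_rows", "arguments": {
  "motion": [
    [1,[0.008,0.0016,0],0],
    [1,[0.016,0.0033,-0.0005],0],
    [1,[0.023,0.0048,-0.0015],0],
    [1,[0.03,0.0062,-0.003],0],
    [1,[0.037,0.0077,-0.005],0]
  ]
}}

```text
time: 13.65
tool_pos: [0.6138, -0.3322, 0.1763]
tool_rot: [0.55, 0.445, 0.55, -0.445]
contact_force: [-1.4, -0.5, 1.3]
gripper_width: 0.003
```

>>> {"name": "play_rows", "arguments": {
  "motion": [
    [1,[0.007,0.0014,-0.0025],0],
    [1,[0.014,0.0029,-0.0055],0],
    [1,[0.02,0.0041,-0.009],0],
    [1,[0.026,0.0053,-0.013],0]
  ]
}}

```text
time: 14.05
tool_pos: [0.6396, -0.3268, 0.163]
tool_rot: [0.55, 0.445, 0.55, -0.445]
contact_force: [-1.1, -0.8, 1.3]
gripper_width: -0.001
```

```bash
python3 look.py wrist w12 lever_grip lever coupler socket tongue_grip
```

```text
t 14.05 tcp [ 0.6396 -0.3268  0.163 ] jaw -1.361 F [-1.14 -0.85  1.33] T [-0.01  0.28 -0.04] w -0.001
lever_grip [(0.98, [0.6588, -0.3257, 0.1683])]
lever [(0.69, [0.6013, -0.3349, 0.0705])]
coupler [(0.9, [0.6327, -0.3263, 0.0186]), (0.65, [0.664, -0.1899, 0.0211])]
socket []
tongue_grip [(0.62, [0.5091, -0.3529, 0.0395])]
```

View pics/w12.png

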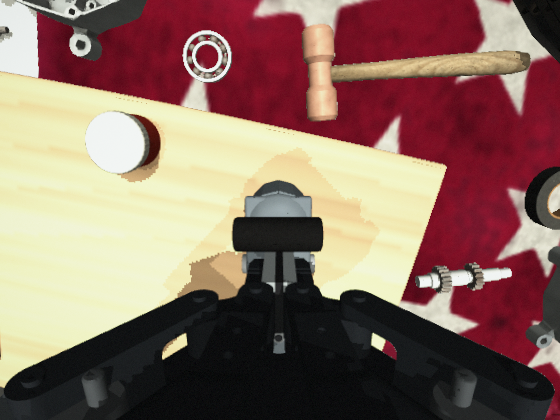

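>>> {"name": "play_rows", "arguments": {
  "motion": [
    [1,[0.005,0.001,-0.0035],0],
    [1,[0.01,0.002,-0.007],0],
    [1,[0.0135,0.0028,-0.01],0]
  ]
}}

```text
time: 14.65
tool_pos: [0.6527, -0.3245, 0.1536]
tool_rot: [0.55, 0.445, 0.55, -0.445]
contact_force: [-4.7, -0.1, 10.9]
gripper_width: 0.001
```

>>> {"name": "play_rows", "arguments": {
  "motion": [
    [1,[0.003,0.0006,-0.002],0],
    [1,[0.003,0.0006,-0.002],0]
  ]
}}

```text
time: 14.85
tool_pos: [0.6559, -0.3245, 0.1534]
tool_rot: [0.55, 0.444, 0.549, -0.446]
contact_force: [-6.1, -1.5, 8.7]
gripper_width: -0.0
```

>>> {"name": "play_rows", "arguments": {
  "motion": [
    [1,[0.003,0.0006,-0.002],0],
    [1,[0.003,0.0006,-0.002],0]
  ]
}}

```text
time: 15.05
tool_pos: [0.6595, -0.3243, 0.1528]
tool_rot: [0.551, 0.444, 0.548, -0.445]
contact_force: [-6.1, -1.2, 10.3]
gripper_width: -0.0
```

```bash
python3 look.py wrist w13 lever_grip lever coupler
```

```text
t 15.05 tcp [ 0.6595 -0.3243  0.1528] jaw -1.3611 F [-6.09 -1.22 10.28] T [-0.17  0.87  0.  ] w -0.0
lever_grip [(0.69, [0.6786, -0.3212, 0.1556])]
lever []
coupler [(0.93, [0.6309, -0.326, 0.0234])]
```

>>> {"name": "play_rows", "arguments": {
  "motion": [
    [1,[-0.01,-0.002,0.005],0],
    [0.5,[-0.04,-0.008,0.03],0],
    [0,[-0.08,-0.016,0.04],0],
    [-0.5,[-0.12,-0.024,0.04],0],
    [-1,[-0.149,-0.03,0.04],0]
  ]
}}

```text
time: 15.75
tool_pos: [0.508, -0.3531, 0.1896]
tool_rot: [0.55, 0.445, 0.549, -0.445]
contact_force: [1.0, 0.3, 0.4]
gripper_width: 0.685
```

>>> {"name": "play_rows", "arguments": {
  "motion": [
    [-1,[0,0,0],0],
    [-1,[0,0,0],0]
  ]
}}

```text
time: 15.95
tool_pos: [0.5096, -0.3529, 0.1892]
tool_rot: [0.55, 0.445, 0.549, -0.445]
contact_force: [0.3, -0.4, 0.3]
gripper_width: 0.991
```

```bash
python3 look.py wrist w14 lever_grip lever coupler tongue_grip socket; python3 prof.py
```

```text
t 15.95 tcp [ 0.5096 -0.3529  0.1892] jaw -1.3619 F [ 0.29 -0.38  0.3 ] T [-0.04  0.03 -0.06] w 0.991
lever_grip []
lever [(0.84, [0.6054, -0.3383, 0.0722])]
coupler [(0.93, [0.6345, -0.3269, 0.0214])]
tongue_grip []
socket [(0.61, [0.6354, -0.3243, 0.0511])]
t 16.25 tcp [ 0.5104 -0.3526  0.1892] jaw -1.3599 F [-1.37 -0.15 -0.13] T [0.03 0.02 0.04] w 0.998
-0.15 122 mid 0.0333 side [] y [-0.0149  0.0138]
-0.14 188 mid 0.0333 side [] y [-0.0157  0.0137]
-0.13 194 mid 0.033 side [] y [-0.0156  0.0136]
-0.12 191 mid 0.0328 side [] y [-0.0154  0.0135]
-0.11 211 mid 0.0331 side [] y [-0.0152  0.0134]
-0.1 193 mid 0.033 side [] y [-0.0151  0.0133]
-0.09 205 mid 0.0335 side [] y [-0.0149  0.0142]
-0.08 244 mid 0.0359 side [] y [-0.0157  0.014 ]
-0.07 226 mid 0.0331 side [] y [-0.0155  0.014 ]
-0.06 425 mid 0.0328 side 0.0495 y [-0.0259  0.0245]
-0.05 230 mid 0.0419 side 0.0504 y [-0.0256  0.0243]
-0.04 311 mid 0.0434 side 0.0504 y [-0.0262  0.024 ]
-0.03 258 mid 0.0472 side 0.0502 y [-0.0259  0.0248]
-0.02 263 mid 0.0479 side 0.05 y [-0.0257  0.0246]
-0.01 526 mid 0.0537 side 0.0502 y [-0.0298  0.0272]
0.0 605 mid 0.0563 side 0.0537 y [-0.0298  0.0273]
0.01 570 mid 0.0607 side 0.0539 y [-0.0261  0.0235]
0.02 638 mid 0.0654 side 0.0541 y [-0.0258  0.0234]
0.03 731 mid 0.0824 side 0.0557 y [-0.0262  0.0238]
0.04 768 mid 0.0996 side 0.0548 y [-0.0249  0.0238]
0.05 344 mid [] side 0.0537 y [-0.026   0.0238]
```

View pics/w14.png

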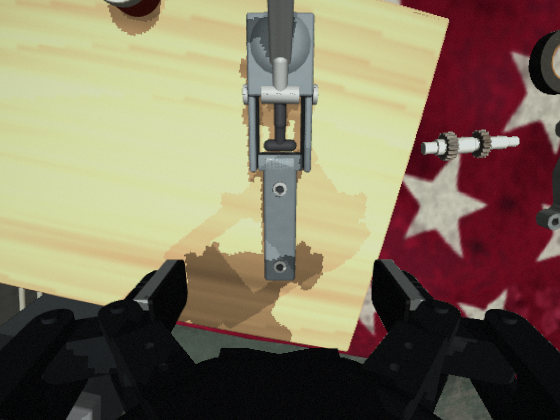

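>>> {"name": "play_rows", "arguments": {
  "motion": [
    [-1,[0.001,0,-0.04],0],
    [-1,[0.002,0,-0.08],0],
    [-1,[0.003,-0.0005,-0.12],0],
    [-1,[0.003,-0.0005,-0.145],0],
    [-1,[0.003,-0.0005,-0.155],0]
  ]
}}

```text
time: 16.8
tool_pos: [0.511, -0.3516, 0.0304]
tool_rot: [0.547, 0.445, 0.552, -0.445]
contact_force: [0.4, -0.1, -0.4]
gripper_width: 1.004
```

>>> {"name": "play_rows", "arguments": {
  "motion": [
    [-1,[0,0,-0.005],0],
    [-0.5,[0,0,-0.009],0],
    [0,[0,0,-0.009],0],
    [0.5,[0,0,-0.009],0],
    [1,[0,0,-0.009],0]
  ]
}}

```text
time: 17.3
tool_pos: [0.5133, -0.3538, 0.0271]
tool_rot: [0.55, 0.445, 0.549, -0.445]
contact_force: [-6.4, 1.5, -0.4]
gripper_width: 0.342
```

>>> {"name": "play_rows", "arguments": {
  "motion": [
    [1,[0,0,0],0],
    [1,[0,0,0],0],
    [1,[0,0,0],0]
  ]
}}

```text
time: 17.6
tool_pos: [0.5134, -0.354, 0.0271]
tool_rot: [0.55, 0.445, 0.549, -0.445]
contact_force: [-0.2, 1.7, 6.2]
gripper_width: 0.34
```

```bash
python3 look.py wrist w15 lever_grip lever coupler socket; python3 prof.py
```

```text
t 17.6 tcp [ 0.5134 -0.354   0.0271] jaw -1.3609 F [-0.18  1.73  6.22] T [0.3  0.15 0.  ] w 0.34
lever_grip []
lever [(0.96, [0.6009, -0.3345, 0.0722])]
coupler []
socket []
t 17.85 tcp [ 0.5134 -0.354   0.0271] jaw -1.3609 F [-1.34  2.15  5.87] T [0.28 0.13 0.  ] w 0.341
-0.08 233 mid 0.0322 side 0.0175 y [-0.023   0.0191]
-0.07 1081 mid 0.033 side 0.0308 y [-0.0164  0.0125]
-0.06 2397 mid 0.033 side 0.0487 y [-0.0267  0.0225]
-0.05 2198 mid 0.033 side 0.0464 y [-0.0267  0.0226]
-0.04 2293 mid 0.0434 side 0.0492 y [-0.0268  0.0227]
-0.03 1914 mid 0.0474 side 0.0494 y [-0.027   0.0229]
-0.02 2091 mid 0.0482 side 0.0494 y [-0.0267  0.023 ]
-0.01 4330 mid 0.0529 side 0.0496 y [-0.0304  0.0266]
0.0 4613 mid 0.0563 side 0.0538 y [-0.0303  0.0268]
0.01 489 mid 0.0538 side 0.0537 y [-0.0271  0.0228]
```

View pics/w15.png

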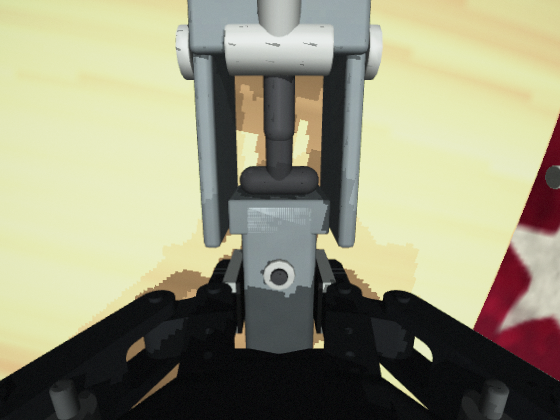

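Run:
```python
from h import *
from look import st
st(); s=state(); p,W=cloud('wrist'); np.save('w15.npy',W); np.save('w15rgb.npy',p)
yaw=np.pi/2-1.3609
c,sn=np.cos(yaw),np.sin(yaw)
d=W-s['tool_pos']; C=np.stack([c*d[...,0]+sn*d[...,1],-sn*d[...,0]+c*d[...,1],W[...,2]],-1)
v,u=np.mgrid[:420,:560]
for (u0,u1,v0,v1) in [(180,187,30,72),(372,379,30,72),(235,255,22,78),(305,325,22,78)]:
    k=C[v0:v1,u0:u1].reshape(-1,3); k=k[k[:,2]>.06]
    print(len(k),np.median(k,0).round(4),np.percentile(k,[2,98],axis=0).round(4).tolist())
    # circle fit in x,z
    from scipy.optimize import least_squares
    r=least_squares(lambda q:np.hypot(k[:,0]-q[0],k[:,2]-q[1])-q[2],[k[:,0].mean(),.07,.006],loss='soft_l1',f_scale=.0005); print(r.x.round(4))
# cheek ends, lever hole, tongue edges
for v0 in range(190,250,4): print(v0,np.nanmedian(C[v0,205:215],0).round(4),np.nanmedian(C[v0,342:352],0).round(4))
for v0 in (270,300,330): 
    row=C[v0]; m=(row[:,2]>.045)&(row[:,2]<.06); print(v0,row[m][:,1].min().round(4),row[m][:,1].max().round(4))
```

```text
t 17.9 tcp [ 0.5134 -0.354   0.027 ] jaw -1.3609 F [-0.61  1.22  6.65] T [0.25 0.17 0.05] w 0.337
293 [0.0878 0.0268 0.072 ] [[0.0829, 0.0256, 0.0693], [0.0935, 0.0284, 0.0738]]
[0.0889 0.066  0.0068]
289 [ 0.0878 -0.0279  0.0722] [[0.0829, -0.0295, 0.0695], [0.0935, -0.0267, 0.0738]]
[0.0889 0.0661 0.0069]
1077 [0.0873 0.0089 0.0752] [[0.0816, 0.0063, 0.0699], [0.0945, 0.0117, 0.0773]]
[0.089  0.0689 0.0073]
1075 [ 0.0874 -0.0103  0.0752] [[0.0816, -0.0131, 0.0698], [0.0945, -0.0076, 0.0772]]
[0.089  0.069  0.0073]
190 [0.0472 0.0216 0.0708] [ 0.0471 -0.0219  0.0707]
194 [0.046  0.0216 0.0712] [ 0.0458 -0.0218  0.0708]
198 [0.0447 0.0215 0.0711] [ 0.0446 -0.0219  0.071 ]
202 [0.0433 0.0218 0.0706] [ 0.0432 -0.0223  0.0708]
206 [0.0419 0.022  0.0704] [ 0.0419 -0.022   0.0709]
210 [0.0407 0.0218 0.0711] [ 0.0405 -0.0222  0.0705]
214 [0.0393 0.022  0.0707] [ 0.0393 -0.0223  0.0711]
218 [0.0381 0.022  0.0711] [ 0.0379 -0.0224  0.0709]
222 [0.0366 0.0221 0.0708] [ 0.0367 -0.0223  0.0714]
226 [0.0352 0.0222 0.0707] [ 0.0352 -0.0226  0.0709]
230 [0.034  0.0222 0.0711] [ 0.0339 -0.0226  0.071 ]
234 [0.0325 0.0224 0.0707] [ 0.0324 -0.0229  0.0706]
238 [0.0311 0.0224 0.0708] [ 0.031  -0.0228  0.0708]
242 [0.0297 0.0225 0.0709] [ 0.0297 -0.0228  0.071 ]
246 [0.0284 0.0227 0.071 ] [ 0.0279 -0.0231  0.0701]
270 -0.0279 0.0272
300 -0.0149 0.0144
330 -0.0153 0.0143
```

>>> {"name": "play_rows", "arguments": {
  "motion": [
    [1,[0,0,0.01],0],
    [1,[0,0,0.03],0],
    [1,[0,0,0.06],0],
    [1,[0,0,0.09],0],
    [1,[0,0,0.12],0]
  ]
}}

```text
time: 18.45
tool_pos: [0.511, -0.3523, 0.144]
tool_rot: [0.548, 0.445, 0.551, -0.445]
contact_force: [-0.3, -1.0, -7.8]
gripper_width: 0.338
```

>>> {"name": "play_rows", "arguments": {
  "motion": [
    [1,[0,0.01,0.02],0],
    [1,[-0.005,0.04,0.04],-0.05],
    [1,[-0.015,0.08,0.045],-0.11],
    [1,[-0.025,0.12,0.045],-0.17],
    [1,[-0.035,0.16,0.045],-0.225]
  ]
}}

```text
time: 18.95
tool_pos: [0.4757, -0.1915, 0.1885]
tool_rot: [-0.494, -0.504, -0.497, 0.505]
contact_force: [0.9, 1.4, -7.5]
gripper_width: 0.335
```

>>> {"name": "play_rows", "arguments": {
  "motion": [
    [1,[0,0.035,0],0],
    [1,[0,0.06,0],0],
    [1,[0,0.06,0],0],
    [1,[0,0.06,0],0]
  ]
}}

```text
time: 19.35
tool_pos: [0.4764, -0.1328, 0.1888]
tool_rot: [-0.496, -0.503, -0.497, 0.504]
contact_force: [0.3, 0.7, -6.5]
gripper_width: 0.343
```

```bash
python3 look.py wrist w16 ball fork stand; python3 look.py scene s16 coupler socket ball fork tongue_grip
```

```text
t 19.35 tcp [ 0.4764 -0.1328  0.1888] jaw -1.5848 F [ 0.32  0.66 -6.51] T [0.01 0.19 0.04] w 0.343
ball [(0.92, [0.6002, -0.0097, 0.1])]
fork [(0.68, [0.4118, -0.0093, 0.0693])]
stand [(0.95, [0.6046, -0.0098, 0.0218])]
t 19.55 tcp [ 0.4773 -0.1342  0.1899] jaw -1.5873 F [ 0.68 -0.14 -7.78] T [-0.06  0.12 -0.  ] w 0.337
coupler [(0.82, [0.6048, -0.1386, 0.1836])]
socket [(0.75, [0.6047, -0.1378, 0.215]), (0.51, [0.6675, -0.1898, 0.0174])]
ball [(0.66, [0.6023, -0.0064, 0.1014])]
fork [(0.73, [0.4128, -0.0074, 0.0652])]
tongue_grip [(0.92, [0.4786, -0.1346, 0.2088]), (0.32, [0.6377, -0.1336, 0.3243])]
```

View pics/w16.png

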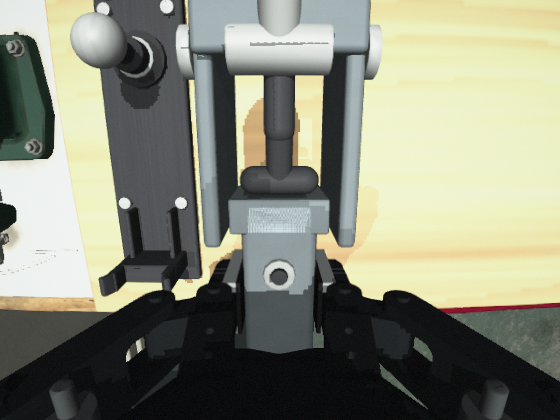

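View pics/s16.png

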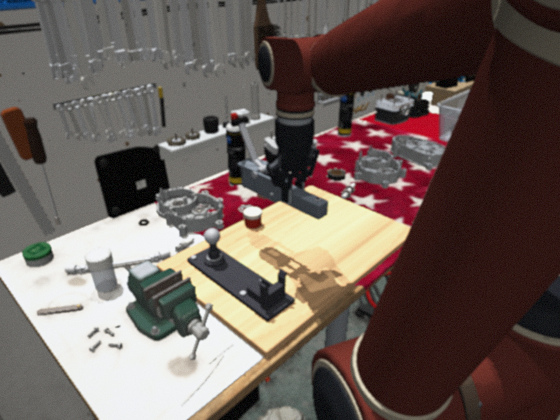

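Run:
```python
from h import *
from look import st
from scipy.optimize import least_squares
st(); s=state(); p,W=cloud('wrist'); st()
m=(W[...,2]>.085)&(W[...,2]<.13)&(W[...,0]>.56)&(W[...,1]>-.04)&(W[...,1]<.03)
b=W[m]; r=least_squares(lambda c:np.linalg.norm(b-c[:3],axis=1)-.018,[.602,-.01,.1],loss='soft_l1',f_scale=.001);print('ball',len(b),r.x.round(4), np.abs(r.fun).mean())
q=(p.max(2)<110)&(abs(W[...,2]-.032)<.005)&(W[...,0]>.39)&(W[...,0]<.66)&(W[...,1]>-.07)&(W[...,1]<.05)
P=W[q]; print(len(P),cv2.minAreaRect(P[:,:2].astype(np.float32)*1000))
xs=[];ys=[];yl=[]
for X in np.arange(.45,.6,.01):
    k=P[abs(P[:,0]-X)<.004]
    xs.append(X);ys.append(k[:,1].max());yl.append(np.percentile(k[:,1],1))
print(np.polyfit(xs,ys,1),np.polyfit(xs,yl,1),np.mean(np.array(ys)+yl)/2)
f=W[(W[...,2]>.078)&(W[...,0]<.46)&(W[...,0]>.39)&(abs(W[...,1]+.01)<.05)&(W[...,2]<.105)]; print('prongs',len(f),f.min(0),f.max(0))
for sgn in(-1,1):
    g=f[(f[:,1]+.01)*sgn>0]; print(g.mean(0), cv2.minAreaRect(g[:,:2].astype(np.float32)*1000))
# coupler rel to TCP again
d=W-s['tool_pos']; yaw=np.pi/2-1.587; c,sn=np.cos(yaw),np.sin(yaw)
C=np.stack([c*d[...,0]+sn*d[...,1],-sn*d[...,0]+c*d[...,1],d[...,2]],-1)
for (u0,u1,v0,v1) in [(180,187,30,72),(372,379,30,72),(235,255,22,78),(305,325,22,78)]:
    k=C[v0:v1,u0:u1].reshape(-1,3); k=k[k[:,2]>.03]
    r=least_squares(lambda q:np.hypot(k[:,0]-q[0],k[:,2]-q[1])-q[2],[k[:,0].mean(),.04,.006],loss='soft_l1',f_scale=.0005); print(r.x.round(4),np.median(k,0).round(4))
print('tongue top',[np.nanmedian(C[v,255:262],0).round(4) for v in (240,330)],'cheek',[np.nanmedian(C[v,207:212],0).round(4) for v in (60,100,190,230)])
```

```text
t 19.85 tcp [ 0.4776 -0.1338  0.1904] jaw -1.5866 F [-0.19  0.18 -6.87] T [0.04 0.09 0.05] w 0.34
t 19.9 tcp [ 0.4776 -0.1337  0.1904] jaw -1.5864 F [-0.26 -0.28 -7.81] T [0.02 0.13 0.01] w 0.34
ball 2454 [ 0.6039 -0.0113  0.0987] 0.00046683867110242175
16274 ((524.0625, -11.029495239257812), (80.2335433959961, 267.52813720703125), 89.32022094726562)
[-0.01140931  0.03411316] [-0.00741782 -0.04635831] -0.01101762778039897
prongs 624 [ 0.40488627 -0.04080982  0.07804329] [0.42404921 0.02220825 0.09671042]
[ 0.41820994 -0.03617588  0.08832572] ((415.1617126464844, -35.245426177978516), (15.984695434570312, 11.181342124938965), 0.4174557030200958)
[0.41556129 0.01465753 0.08873897] ((414.4604797363281, 15.986581802368164), (12.126437187194824, 19.24222755432129), 86.87016296386719)
[0.0891 0.0386 0.0068] [0.088  0.0271 0.0447]
[0.0892 0.0381 0.0072] [ 0.088  -0.0278  0.0445]
[0.0892 0.0416 0.0073] [0.0875 0.0091 0.0478]
[0.0893 0.0415 0.0074] [ 0.0876 -0.0101  0.0478]
tongue top [array([0.0241, 0.0078, 0.0261]), array([-0.0166,  0.0086,  0.0265])] cheek [array([0.0859, 0.02  , 0.0426]), array([0.0746, 0.0205, 0.0433]), array([0.0474, 0.0217, 0.0439]), array([0.0341, 0.0226, 0.0438])]
```

>>> {"name": "play_rows", "arguments": {
  "motion": [
    [1,[0,0.03,0],0.002],
    [1,[0.001,0.065,0],0.004],
    [1,[0.001,0.1,0],0.0065],
    [1,[0.001,0.12,0],0.0065],
    [1,[0.001,0.1242,0],0.0065]
  ]
}}

```text
time: 20.4
tool_pos: [0.4784, -0.0073, 0.1904]
tool_rot: [0.498, 0.502, 0.499, -0.501]
contact_force: [-1.1, -0.1, -7.2]
gripper_width: 0.341
```

>>> {"name": "play_rows", "arguments": {
  "motion": [
    [1,[0,0,0],0],
    [1,[0,0,-0.01],0],
    [1,[0,0,-0.025],0],
    [1,[0,0,-0.04],0],
    [1,[0,0,-0.05],0]
  ]
}}

```text
time: 20.9
tool_pos: [0.4771, -0.0096, 0.1373]
tool_rot: [-0.496, -0.502, -0.499, 0.503]
contact_force: [-0.2, 0.1, -7.1]
gripper_width: 0.34
```

>>> {"name": "play_rows", "arguments": {
  "motion": [
    [1,[0,0,0],0],
    [1,[0,0,0],0]
  ]
}}

```text
time: 21.1
tool_pos: [0.4784, -0.0094, 0.1398]
tool_rot: [-0.497, -0.502, -0.498, 0.502]
contact_force: [0.4, -0.5, -7.0]
gripper_width: 0.336
```

```bash
python3 look.py wrist w17 fork; python3 look.py scene s17 coupler socket ball fork tongue_grip
```

```text
t 21.1 tcp [ 0.4784 -0.0094  0.1398] jaw -1.5798 F [ 0.41 -0.46 -6.99] T [ 0.02  0.08 -0.04] w 0.336
fork []
t 21.2 tcp [ 0.4793 -0.0094  0.1412] jaw -1.5796 F [-0.65 -0.28 -5.79] T [-0.    0.13  0.06] w 0.339
coupler [(0.92, [0.605, -0.011, 0.1358])]
socket [(0.95, [0.6077, -0.0113, 0.1691]), (0.69, [0.607, -0.0117, 0.1336])]
ball [(0.87, [0.6008, -0.0074, 0.1023]), (0.2, [0.6404, -0.009, 0.2768])]
fork [(0.88, [0.4137, -0.0057, 0.067])]
tongue_grip [(0.71, [0.4832, -0.0081, 0.1568])]
```

View pics/w17.png

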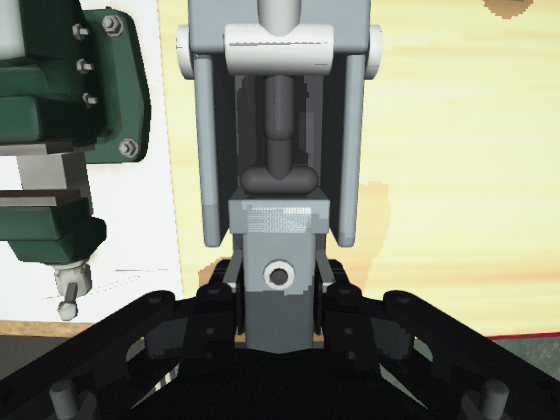

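View pics/s17.png

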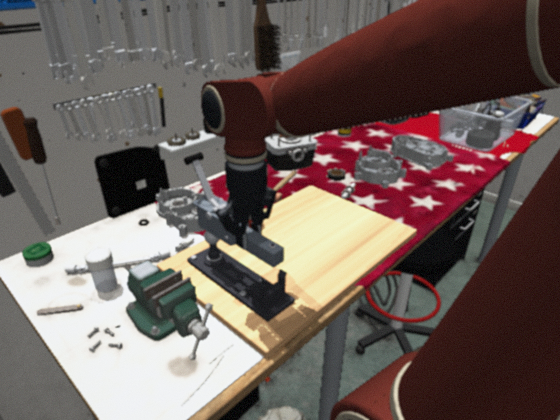

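Run:
```python
from h import *
im=cv2.imread('pics/s17.png'); 
for n,im_ in (('a','s16'),('b','s17')):
    i=cv2.imread(f'pics/{im_}.png')[150:320,160:330]; cv2.imwrite(f'pics/c_{n}.png',cv2.resize(i,None,fx=3.5,fy=3.5,interpolation=cv2.INTER_CUBIC))
print(proj('scene',[[.6039,-.0108,.1],[.6039,-.0108,.1338],[.63,-.0108,.1338],[.6039,.0148,.1338],[.6039,-.0363,.1338]]))
```

```text
[[211.64636783 236.00338477]
 [210.37926502 223.05902757]
 [202.99076088 218.6197965 ]
 [200.81078853 227.71851486]
 [219.58511847 218.57697879]]
```

View pics/c_b.png

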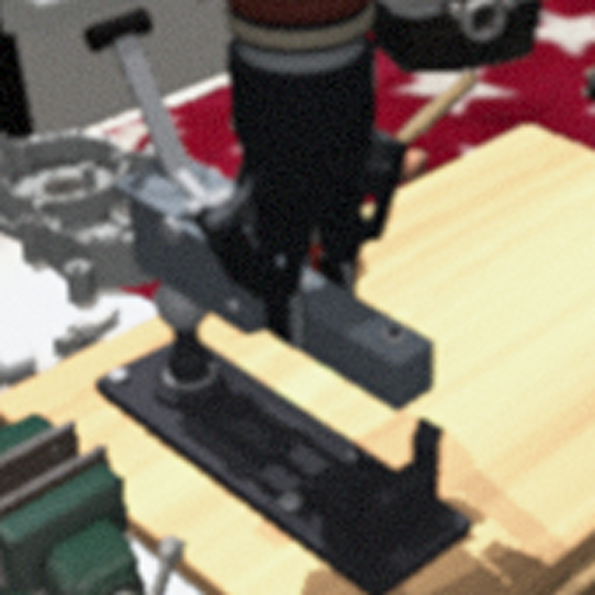

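Run:
```python
from h import *
ox,oy,z=.4793+.1252,-.0094-.0012-.0004,.1412-.007
P=[[ox-.207,oy+.015,z],[ox-.207,oy-.015,z],[ox-.207,oy+.015,z+.034],[ox-.207,oy-.015,z+.034],[ox+.026,oy+.0255,z],[ox+.026,oy+.0255,z+.055],[ox+.01,oy+.0255,z],[ox-.099,oy+.025,z],[.6039,-.0113,.1]]
print(((proj('scene',P)-[160,150])*3.5).round(0).tolist())
```

```text
[[398.0, 413.0], [437.0, 387.0], [398.0, 361.0], [438.0, 336.0], [117.0, 255.0], [107.0, 177.0], [133.0, 265.0], [250.0, 337.0], [181.0, 301.0]]
```

Run:
```python
from h import *
ox,oy,z=.4793+.1252,-.0094-.0012-.0004,.1412-.007
def box(x0,x1,w,z0,z1): return [[ox+x,oy+s*w/2,z+h] for x in (x0,x1) for s in (-1,1) for h in (z0,z1)]
im=cv2.imread('pics/s17.png')[150:320,160:330]; im=cv2.resize(im,None,fx=4.5,fy=4.5,interpolation=cv2.INTER_CUBIC)[:600]
def draw(P):
    q=((proj('scene',P)-[160,150]+.5)*4.5).astype(int)
    for a,b in [(0,1),(2,3),(4,5),(6,7),(0,2),(1,3),(4,6),(5,7),(0,4),(1,5),(2,6),(3,7)]: cv2.line(im,tuple(map(int,q[a])),tuple(map(int,q[b])),(0,255,0),1)
draw(box(-.207,-.099,.03,0,.034)); draw(box(-.036,.026,.051,0,.055))
t=np.linspace(0,6.28,40); q=((proj('scene',[[.6039+.018*np.cos(a),-.0113+.018*np.sin(a),.1] for a in t])-[160,150]+.5)*4.5).astype(np.int32); cv2.polylines(im,[q],True,(0,0,255),1)
cv2.imwrite('pics/ov.png',im)
```

```text
(no output)
```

View pics/ov.png

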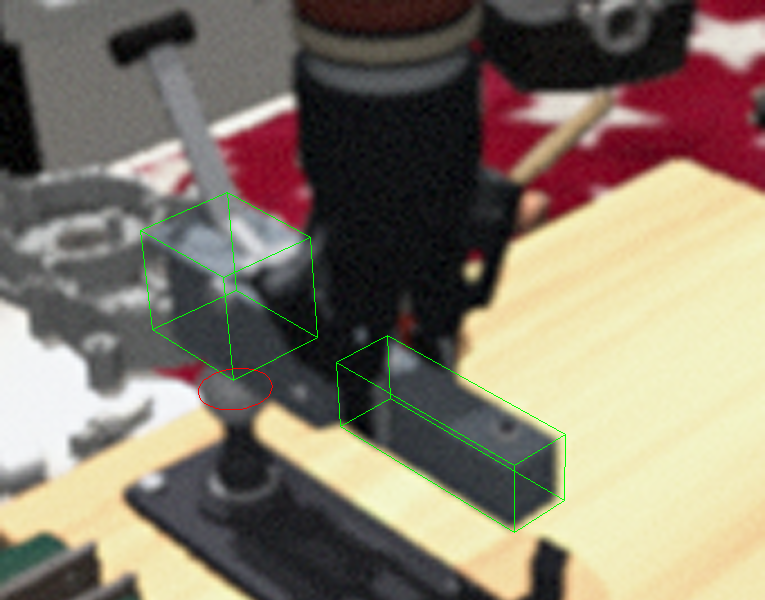

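>>> {"name": "play_rows", "arguments": {
  "motion": [
    [1,[0,0,-0.006],0],
    [1,[0,0,-0.011],0],
    [1,[0,0,-0.015],0],
    [1,[0,0,-0.018],0],
    [1,[0,0,-0.02],0]
  ]
}}

```text
time: 22.0
tool_pos: [0.4783, -0.0092, 0.1197]
tool_rot: [-0.498, -0.502, -0.498, 0.502]
contact_force: [0.1, -0.3, -6.6]
gripper_width: 0.337
```

>>> {"name": "play_rows", "arguments": {
  "motion": [
    [1,[0,0,-0.003],0],
    [1,[0,0,-0.006],0],
    [1,[0,0,-0.009],0],
    [1,[0,0,-0.01],0]
  ]
}}

```text
time: 22.4
tool_pos: [0.4784, -0.0092, 0.1099]
tool_rot: [-0.498, -0.502, -0.498, 0.502]
contact_force: [-0.2, -1.3, -6.8]
gripper_width: 0.34
```

>>> {"name": "play_rows", "arguments": {
  "motion": [
    [1,[0,0,-0.004],0],
    [1,[0,0,-0.008],0],
    [1,[0,0,-0.012],0],
    [1,[0,0,-0.015],0]
  ]
}}

```text
time: 22.8
tool_pos: [0.4784, -0.0092, 0.0948]
tool_rot: [-0.498, -0.502, -0.498, 0.502]
contact_force: [0.1, -0.3, -6.7]
gripper_width: 0.338
```

>>> {"name": "play_rows", "arguments": {
  "motion": [
    [1,[0,0,-0.004],0],
    [1,[0,0,-0.008],0],
    [1,[0,0,-0.011],0],
    [1,[0,0,-0.013],0]
  ]
}}

```text
time: 23.2
tool_pos: [0.4784, -0.0092, 0.082]
tool_rot: [-0.498, -0.502, -0.498, 0.502]
contact_force: [0.1, -0.5, -6.1]
gripper_width: 0.345
```

Smooth so far, with no contact force. About 5 mm remains, so I'll go down in small steps.

>>> {"name": "play_rows", "arguments": {
  "motion": [
    [1,[0,0,-0.001],0],
    [1,[0,0,-0.002],0],
    [1,[0,0,-0.003],0]
  ]
}}

```text
time: 23.5
tool_pos: [0.4788, -0.0093, 0.0795]
tool_rot: [0.498, 0.502, 0.498, -0.502]
contact_force: [-0.6, -0.8, -7.2]
gripper_width: 0.341
```

>>> {"name": "play_rows", "arguments": {
  "motion": [
    [1,[0,0,-0.0005],0],
    [1,[0,0,-0.001],0],
    [1,[0,0,-0.001],0]
  ]
}}

```text
time: 23.8
tool_pos: [0.4786, -0.0093, 0.0784]
tool_rot: [-0.498, -0.502, -0.498, 0.502]
contact_force: [-0.3, -0.3, -7.1]
gripper_width: 0.339
```

>>> {"name": "play_rows", "arguments": {
  "motion": [
    [1,[0,0,-0.0005],0],
    [1,[0,0,-0.001],0],
    [1,[0,0,-0.001],0]
  ]
}}

```text
time: 24.1
tool_pos: [0.4786, -0.0093, 0.0774]
tool_rot: [0.498, 0.502, 0.498, -0.502]
contact_force: [-0.1, 0.4, -7.5]
gripper_width: 0.336
```

>>> {"name": "play_rows", "arguments": {
  "motion": [
    [1,[0,0,-0.0007],0],
    [1,[0,0,-0.001],0],
    [1,[0,0,-0.001],0]
  ]
}}

```text
time: 24.4
tool_pos: [0.4789, -0.0093, 0.0767]
tool_rot: [0.498, 0.502, 0.498, -0.502]
contact_force: [0.2, -0.4, -5.7]
gripper_width: 0.34
```

>>> {"name": "play_rows", "arguments": {
  "motion": [
    [1,[0,0,-0.0007],0],
    [1,[0,0,-0.001],0],
    [1,[0,0,-0.001],0]
  ]
}}

```text
time: 24.7
tool_pos: [0.479, -0.0093, 0.0764]
tool_rot: [0.498, 0.502, 0.498, -0.502]
contact_force: [-3.3, 0.9, 3.0]
gripper_width: 0.336
```

```bash
python3 look.py scene s18 coupler socket tongue_grip
```

```text
t 24.7 tcp [ 0.479  -0.0093  0.0764] jaw -1.5794 F [-3.29  0.94  2.96] T [ 0.12  0.41 -0.06] w 0.336
coupler [(0.95, [0.6067, -0.0108, 0.0718])]
socket [(0.63, [0.6077, -0.0111, 0.1042])]
tongue_grip [(0.84, [0.4793, -0.0121, 0.0931]), (0.66, [0.6054, -0.0115, 0.0727])]
```

View pics/s18.png

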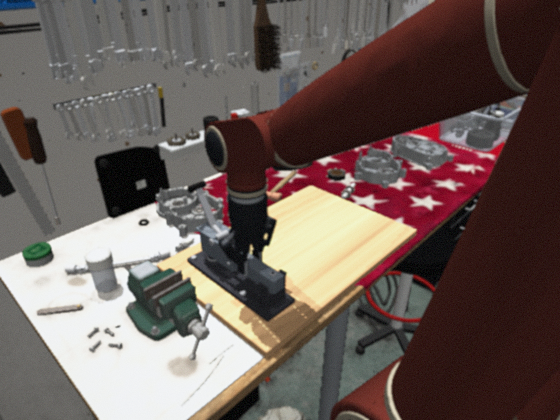

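>>> {"name": "play_rows", "arguments": {
  "motion": [
    [0.2,[0,0,0.0005],0],
    [0,[0,0,0.0005],0],
    [-0.4,[0,0,0.0005],0],
    [-0.6,[0,0,0.003],0],
    [-0.6,[0,0,0.02],0]
  ]
}}

```text
time: 25.4
tool_pos: [0.477, -0.009, 0.0936]
tool_rot: [-0.497, -0.501, -0.499, 0.503]
contact_force: [-0.9, -0.2, -0.9]
gripper_width: 0.805
```

>>> {"name": "play_rows", "arguments": {
  "motion": [
    [-0.6,[0,0,0.04],0],
    [-0.4,[0,0,0.08],0],
    [0,[0,0,0.12],0],
    [0,[0,0,0.13],0],
    [0,[0,0,0.13],0]
  ]
}}

```text
time: 25.9
tool_pos: [0.48, -0.0095, 0.2282]
tool_rot: [0.499, 0.503, 0.496, -0.501]
contact_force: [0.6, -1.1, -0.8]
gripper_width: 0.503
```

```bash
python3 look.py wrist w19 lever_grip lever coupler fork
python3 - <<'E'
from h import *
from look import st
from scipy.optimize import least_squares
st(); p,W=cloud('wrist')
yaw=-.009;c,s=np.cos(yaw),np.sin(yaw)
d=W-np.array([.6039,-.0113,.02]); C=np.stack([c*d[...,0]+s*d[...,1],-s*d[...,0]+c*d[...,1],d[...,2]],-1)
v,u=np.mgrid[:420,:560]
Q=C[(v<270)&(C[...,2]>.045)&(C[...,2]<.3)&(abs(C[...,1])<.035)]
for X in np.arange(-.21,.08,.01):
    k=Q[abs(Q[:,0]-X)<.003]
    if len(k)<15: continue
    a=k[abs(k[:,1])<.006]; b=k[abs(abs(k[:,1])-.021)<.005]
    f=lambda a:'-' if len(a)==0 else np.median(a[:,2]).round(4)
    print(X.round(3),len(k),'mid',f(a),'side',f(b),'y',np.percentile(k[:,1],[1,99]).round(4))
E
```

```text
t 25.9 tcp [ 0.48   -0.0095  0.2282] jaw -1.5795 F [ 0.64 -1.06 -0.83] T [-0.01  0.02 -0.04] w 0.503
lever_grip []
lever [(0.78, [0.569, -0.0133, 0.1217])]
coupler [(0.77, [0.6026, -0.0116, 0.0702]), (0.66, [0.6649, -0.1875, 0.022])]
fork []
t 26.15 tcp [ 0.4775 -0.0091  0.2229] jaw -1.5795 F [-0.88  0.46 -1.21] T [-0.01  0.01 -0.04] w 0.499
-0.19 136 mid - side 0.0659 y [-0.0304  0.0313]
-0.18 429 mid 0.0825 side 0.0577 y [-0.0284  0.0298]
-0.17 203 mid 0.0824 side - y [-0.0139  0.015 ]
-0.16 214 mid 0.0825 side - y [-0.0137  0.0148]
-0.15 212 mid 0.0826 side - y [-0.0136  0.0156]
-0.14 220 mid 0.0826 side - y [-0.0134  0.0155]
-0.13 223 mid 0.0826 side - y [-0.0143  0.0152]
-0.12 540 mid 0.085 side 0.2118 y [-0.034   0.0346]
-0.11 256 mid 0.0846 side - y [-0.0139  0.015 ]
-0.1 274 mid 0.0826 side 0.0834 y [-0.0207  0.0226]
-0.09 467 mid 0.0826 side 0.0995 y [-0.0243  0.0253]
-0.08 345 mid 0.0922 side 0.0999 y [-0.0249  0.0259]
-0.07 301 mid 0.094 side 0.0996 y [-0.0246  0.0256]
-0.06 292 mid 0.0979 side 0.0999 y [-0.0244  0.0261]
-0.05 317 mid 0.0978 side 0.0998 y [-0.025   0.0252]
-0.04 713 mid 0.1047 side 0.1003 y [-0.0285  0.0288]
-0.03 691 mid 0.1069 side 0.1038 y [-0.028   0.0284]
-0.02 645 mid 0.1116 side 0.1039 y [-0.0244  0.0255]
-0.01 762 mid 0.1189 side 0.1044 y [-0.025   0.0248]
0.0 862 mid 0.1355 side 0.1061 y [-0.0241  0.025 ]
0.01 594 mid 0.1493 side 0.1047 y [-0.0246  0.0255]
0.02 320 mid - side 0.1038 y [-0.0244  0.0253]
```

View pics/w19.png

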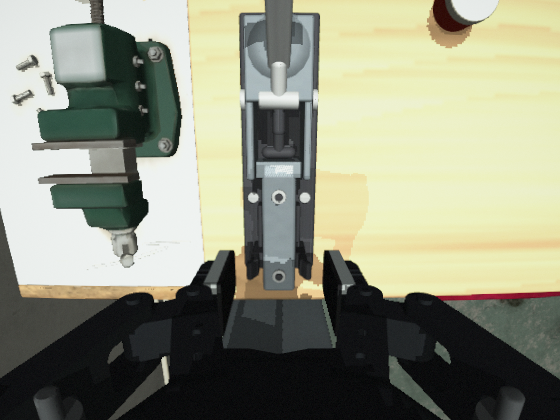

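>>> {"name": "play_rows", "arguments": {
  "motion": [
    [0.5,[0,0,0.03],0],
    [1,[0.03,0,0.055],0],
    [1,[0.075,0,0.055],0],
    [1,[0.12,0,0.055],0],
    [1,[0.165,-0.001,0.055],0]
  ]
}}

```text
time: 26.7
tool_pos: [0.645, -0.0101, 0.2792]
tool_rot: [-0.497, -0.502, -0.498, 0.502]
contact_force: [-0.4, -0.5, 1.1]
gripper_width: -0.001
```

>>> {"name": "play_rows", "arguments": {
  "motion": [
    [1,[0.025,0,0],0],
    [1,[0.037,0,0],0],
    [1,[0.037,0,-0.02],0],
    [1,[0.037,0,-0.045],0],
    [1,[0.037,0,-0.062],0]
  ]
}}

```text
time: 27.2
tool_pos: [0.6796, -0.0101, 0.2147]
tool_rot: [-0.497, -0.501, -0.499, 0.503]
contact_force: [-0.3, -0.1, -0.7]
gripper_width: 0.002
```

>>> {"name": "play_rows", "arguments": {
  "motion": [
    [1,[0,0,0],0],
    [1,[0,0,0],0]
  ]
}}

```text
time: 27.4
tool_pos: [0.6803, -0.0102, 0.2179]
tool_rot: [-0.497, -0.502, -0.498, 0.502]
contact_force: [0.2, 0.5, 1.0]
gripper_width: 0.002
```

```bash
python3 look.py scene s20 lever_grip lever
```

```text
t 27.4 tcp [ 0.6803 -0.0102  0.2179] jaw -1.5795 F [0.23 0.49 0.96] T [ 0.02  0.03 -0.02] w 0.002
lever_grip [(0.84, [0.6395, -0.0083, 0.2127])]
lever [(0.55, [0.5693, -0.0149, 0.1167])]
```

View pics/s20.png

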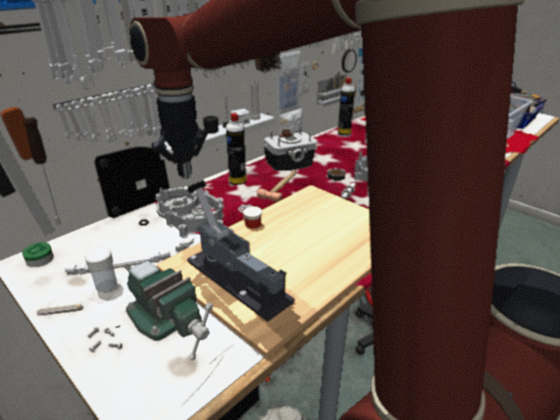

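>>> {"name": "play_rows", "arguments": {
  "motion": [
    [1,[-0.008,0,-0.008],0],
    [1,[-0.017,0,-0.008],0],
    [1,[-0.024,0,-0.006],0],
    [1,[-0.031,0,-0.001],0],
    [1,[-0.039,0,0.004],0]
  ]
}}

```text
time: 28.05
tool_pos: [0.6414, -0.0103, 0.2235]
tool_rot: [0.498, 0.503, 0.497, -0.502]
contact_force: [3.3, -0.0, 1.1]
gripper_width: 0.002
```

>>> {"name": "play_rows", "arguments": {
  "motion": [
    [1,[-0.007,0,0.003],0],
    [1,[-0.015,0,0.006],0],
    [1,[-0.022,0,0.008],0],
    [1,[-0.03,0,0.01],0],
    [1,[-0.037,0,0.011],0]
  ]
}}

```text
time: 28.55
tool_pos: [0.6061, -0.0104, 0.2373]
tool_rot: [0.5, 0.504, 0.496, -0.5]
contact_force: [4.5, 0.8, 10.3]
gripper_width: 0.0
```

```bash
python3 look.py wrist w21 lever_grip lever coupler
```

```text
t 28.55 tcp [ 0.6061 -0.0104  0.2373] jaw -1.5795 F [ 4.45  0.84 10.33] T [ 0.1  -0.67  0.01] w 0.0
lever_grip []
lever [(0.56, [0.5712, -0.0116, 0.1209])]
coupler [(0.84, [0.6053, -0.0129, 0.0707]), (0.18, [0.6644, -0.1899, 0.0229])]
```

View pics/w21.png

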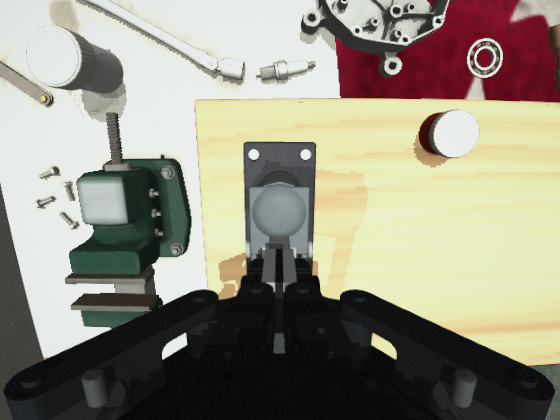

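>>> {"name": "play_rows", "arguments": {
  "motion": [
    [1,[0.01,0,0.003],0],
    [1,[0.025,0,0],0],
    [1,[0.025,0,-0.01],0],
    [1,[0.025,0,-0.01],0]
  ]
}}

```text
time: 29.15
tool_pos: [0.6276, -0.0101, 0.2199]
tool_rot: [-0.496, -0.501, -0.5, 0.504]
contact_force: [-0.4, 0.3, -0.9]
gripper_width: 0.001
```

```bash
python3 look.py scene s22 lever_grip lever
python3 - <<'E'
import cv2
i=cv2.imread('pics/s22.png')[120:320,130:330]; cv2.imwrite('pics/c22.png',cv2.resize(i,None,fx=3,fy=3,interpolation=cv2.INTER_CUBIC))
E
```

```text
t 29.15 tcp [ 0.6276 -0.0101  0.2199] jaw -1.5795 F [-0.37  0.28 -0.88] T [ 0.03  0.03 -0.05] w 0.001
lever_grip [(0.66, [0.5912, -0.0093, 0.2342])]
lever [(0.86, [0.5657, -0.0127, 0.117])]
```

View pics/c22.png

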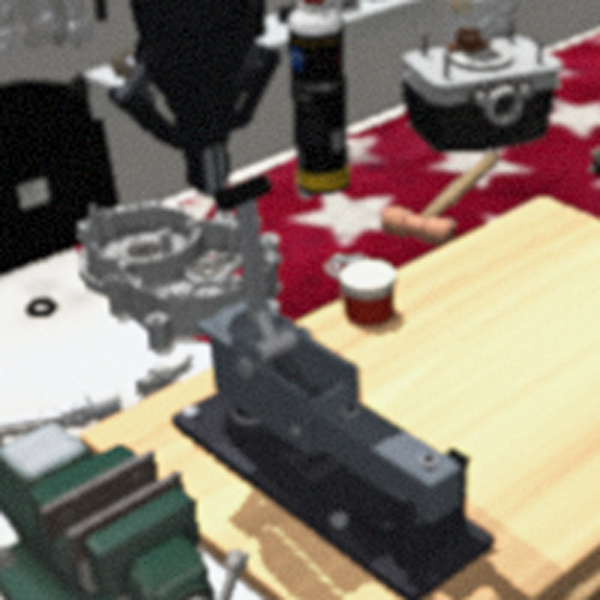

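>>> {"name": "play_rows", "arguments": {
  "motion": [
    [1,[-0.009,0,0],0],
    [1,[-0.017,0,0],0],
    [1,[-0.024,0,0.001],0],
    [1,[-0.031,0,0.002],0],
    [1,[-0.038,0,0.003],0]
  ]
}}

```text
time: 29.8
tool_pos: [0.5914, -0.0103, 0.2271]
tool_rot: [0.498, 0.503, 0.497, -0.502]
contact_force: [1.9, 1.1, -0.1]
gripper_width: -0.001
```

>>> {"name": "play_rows", "arguments": {
  "motion": [
    [1,[-0.007,0,0.001],0],
    [1,[-0.014,0,0.001],0],
    [1,[-0.021,0,0.001],0],
    [1,[-0.028,0,0.001],0]
  ]
}}

```text
time: 30.2
tool_pos: [0.5629, -0.0102, 0.2271]
tool_rot: [-0.498, -0.502, -0.498, 0.502]
contact_force: [2.3, -0.4, -1.4]
gripper_width: 0.002
```

```bash
python3 look.py scene s23 lever_grip lever
python3 - <<'E'
import cv2
i=cv2.imread('pics/s23.png')[120:320,130:330]; cv2.imwrite('pics/c23.png',cv2.resize(i,None,fx=3,fy=3,interpolation=cv2.INTER_CUBIC))
E
```

```text
t 30.2 tcp [ 0.5629 -0.0102  0.2271] jaw -1.5795 F [ 2.26 -0.41 -1.44] T [-0.01 -0.44  0.01] w 0.002
lever_grip [(0.84, [0.5429, -0.0083, 0.2351])]
lever [(0.78, [0.565, -0.0132, 0.1198])]
```

View pics/c23.png

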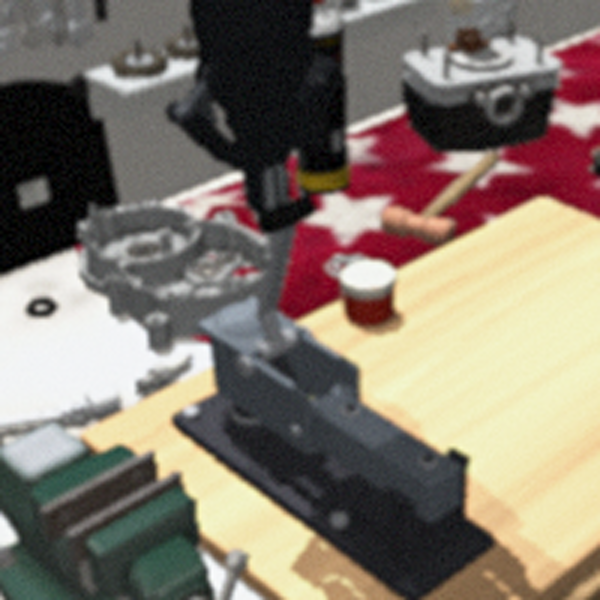

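>>> {"name": "play_rows", "arguments": {
  "motion": [
    [1,[-0.009,0,0.002],0],
    [1,[-0.018,0,0.001],0],
    [1,[-0.027,0,-0.002],0],
    [1,[-0.036,0,-0.007],0],
    [1,[-0.044,0,-0.012],0]
  ]
}}

```text
time: 30.85
tool_pos: [0.5189, -0.0102, 0.215]
tool_rot: [0.498, 0.502, 0.498, -0.502]
contact_force: [3.4, 0.6, -1.1]
gripper_width: -0.001
```

```bash
python3 look.py scene s24 lever_grip lever coupler
python3 - <<'E'
import cv2
i=cv2.imread('pics/s24.png')[120:320,130:330]; cv2.imwrite('pics/c24.png',cv2.resize(i,None,fx=3,fy=3,interpolation=cv2.INTER_CUBIC))
E
```

```text
t 30.85 tcp [ 0.5189 -0.0102  0.215 ] jaw -1.5795 F [ 3.36  0.61 -1.08] T [ 0.02 -0.66  0.07] w -0.001
lever_grip [(0.88, [0.4996, -0.0041, 0.2185])]
lever [(0.71, [0.5673, -0.0133, 0.1188])]
coupler [(0.4, [0.4165, -0.0079, 0.0659]), (0.24, [0.4825, -0.0104, 0.0913])]
```

View pics/c24.png

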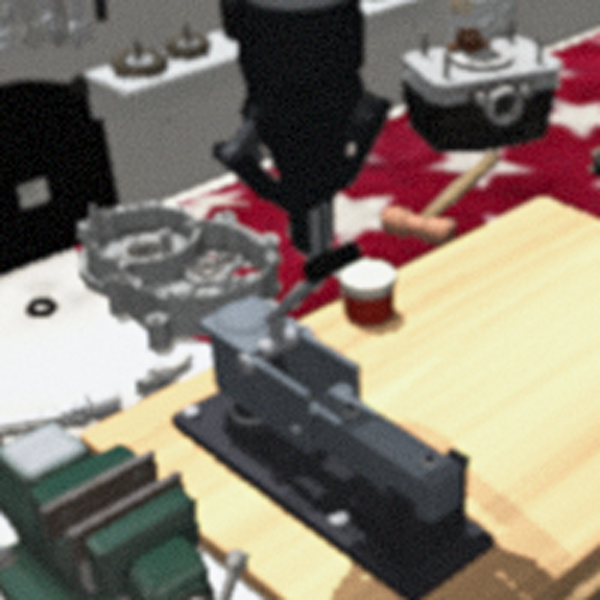

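>>> {"name": "play_rows", "arguments": {
  "motion": [
    [1,[0.003,0,0.012],0],
    [1,[0.003,0,0.026],0],
    [1,[-0.012,0,0.026],0],
    [1,[-0.028,0,0.026],0],
    [1,[-0.028,0,0.018],0]
  ]
}}

```text
time: 31.55
tool_pos: [0.4923, -0.0104, 0.2365]
tool_rot: [0.499, 0.503, 0.496, -0.501]
contact_force: [0.9, 0.1, -0.7]
gripper_width: -0.002
```

>>> {"name": "play_rows", "arguments": {
  "motion": [
    [1,[0,0,-0.004],0],
    [1,[-0.001,0,-0.009],0],
    [1,[-0.003,0,-0.014],0],
    [1,[-0.006,0,-0.019],0]
  ]
}}

```text
time: 31.95
tool_pos: [0.4851, -0.0105, 0.2168]
tool_rot: [-0.497, -0.501, -0.498, 0.503]
contact_force: [-13.5, 0.4, 20.0]
gripper_width: -0.002
```

```bash
python3 look.py wrist w25 lever_grip lever
```

```text
t 31.95 tcp [ 0.4851 -0.0105  0.2168] jaw -1.5794 F [-13.45   0.45  20.01] T [ 0.09  2.18 -0.02] w -0.002
lever_grip [(0.56, [0.4954, -0.0112, 0.209])]
lever []
```

View pics/w25.png

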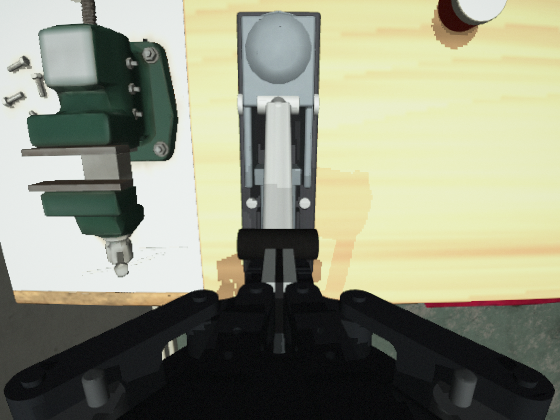

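>>> {"name": "play_rows", "arguments": {
  "motion": [
    [1,[0,0,0.01],0],
    [1,[0.003,0,0.02],0],
    [1,[0.012,0,0.02],0],
    [1,[0.018,0,0.02],0],
    [1,[0.018,0,0.014],0]
  ]
}}

```text
time: 32.6
tool_pos: [0.5048, -0.0104, 0.2285]
tool_rot: [0.498, 0.502, 0.498, -0.502]
contact_force: [-0.3, -0.3, -0.0]
gripper_width: -0.001
```

>>> {"name": "play_rows", "arguments": {
  "motion": [
    [1,[0,0,-0.002],0],
    [1,[0,0,-0.005],0],
    [1,[0,0,-0.008],0]
  ]
}}

```text
time: 32.9
tool_pos: [0.5033, -0.0102, 0.2196]
tool_rot: [-0.498, -0.502, -0.498, 0.502]
contact_force: [-0.4, -0.7, 0.2]
gripper_width: 0.003
```

```bash
python3 look.py wrist w26 lever_grip lever
```

```text
t 32.9 tcp [ 0.5033 -0.0102  0.2196] jaw -1.5795 F [-0.39 -0.72  0.2 ] T [ 0.03  0.05 -0.03] w 0.003
lever_grip []
lever [(0.8, [0.5687, -0.0127, 0.1223])]
```

View pics/w26.png

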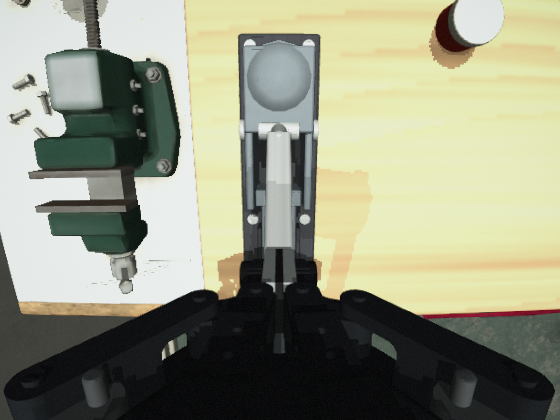

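>>> {"name": "play_rows", "arguments": {
  "motion": [
    [1,[0,0,-0.003],0],
    [1,[0,0,-0.006],0],
    [1,[0,0,-0.006],0]
  ]
}}

```text
time: 33.35
tool_pos: [0.5037, -0.0103, 0.2145]
tool_rot: [0.498, 0.502, 0.498, -0.502]
contact_force: [-0.3, 0.0, -0.2]
gripper_width: 0.001
```

>>> {"name": "play_rows", "arguments": {
  "motion": [
    [1,[-0.001,0,-0.003],0],
    [1,[-0.003,0,-0.006],0],
    [1,[-0.003,0,-0.006],0]
  ]
}}

```text
time: 33.65
tool_pos: [0.5002, -0.0102, 0.2079]
tool_rot: [-0.498, -0.502, -0.498, 0.502]
contact_force: [0.4, 0.7, 1.0]
gripper_width: -0.001
```

>>> {"name": "play_rows", "arguments": {
  "motion": [
    [1,[-0.002,0,-0.003],0],
    [1,[-0.004,0,-0.006],0],
    [1,[-0.004,0,-0.006],0]
  ]
}}

```text
time: 33.95
tool_pos: [0.496, -0.0102, 0.2016]
tool_rot: [-0.497, -0.502, -0.498, 0.502]
contact_force: [-0.5, -1.0, -0.1]
gripper_width: -0.002
```

```bash
python3 look.py scene s27 lever_grip lever
python3 - <<'E'
import cv2
i=cv2.imread('pics/s27.png')[120:320,130:330]; cv2.imwrite('pics/c27.png',cv2.resize(i,None,fx=3,fy=3,interpolation=cv2.INTER_CUBIC))
E
```

```text
t 33.95 tcp [ 0.496  -0.0102  0.2016] jaw -1.5795 F [-0.49 -1.03 -0.13] T [-0.04 -0.03 -0.04] w -0.002
lever_grip [(0.88, [0.481, -0.009, 0.1999])]
lever [(0.71, [0.5674, -0.014, 0.1211])]
```

View pics/c27.png

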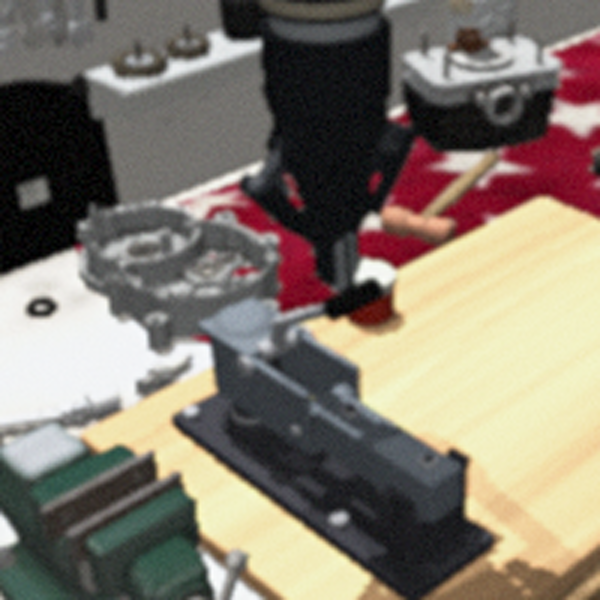

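>>> {"name": "play_rows", "arguments": {
  "motion": [
    [1,[0.002,0,0.008],0],
    [1,[0.002,0,0.016],0],
    [1,[-0.006,0,0.016],0],
    [1,[-0.01,0,0.016],0],
    [1,[-0.01,0,0.013],0]
  ]
}}

```text
time: 34.6
tool_pos: [0.4863, -0.0103, 0.2157]
tool_rot: [0.498, 0.502, 0.498, -0.502]
contact_force: [-0.6, -0.7, 0.1]
gripper_width: 0.003
```

>>> {"name": "play_rows", "arguments": {
  "motion": [
    [1,[0,0,-0.002],0],
    [1,[0,0,-0.004],0],
    [1,[0,0,-0.004],0]
  ]
}}

```text
time: 34.9
tool_pos: [0.4863, -0.0102, 0.2106]
tool_rot: [-0.497, -0.502, -0.498, 0.502]
contact_force: [0.4, 0.9, -0.0]
gripper_width: 0.0
```

>>> {"name": "play_rows", "arguments": {
  "motion": [
    [1,[0,0,-0.002],0],
    [1,[0,0,-0.003],0],
    [1,[0,0,-0.003],0]
  ]
}}

```text
time: 35.2
tool_pos: [0.4865, -0.0102, 0.2081]
tool_rot: [-0.498, -0.502, -0.498, 0.502]
contact_force: [0.3, 0.2, -0.1]
gripper_width: -0.001
```

>>> {"name": "play_rows", "arguments": {
  "motion": [
    [1,[0,0,-0.002],0],
    [1,[0,0,-0.003],0],
    [1,[0,0,-0.003],0]
  ]
}}

```text
time: 35.5
tool_pos: [0.4866, -0.0103, 0.2054]
tool_rot: [-0.498, -0.502, -0.498, 0.502]
contact_force: [-0.9, 0.8, 0.2]
gripper_width: 0.006
```

>>> {"name": "play_rows", "arguments": {
  "motion": [
    [1,[-0.001,0,-0.002],0],
    [1,[-0.002,0,-0.003],0],
    [1,[-0.002,0,-0.003],0]
  ]
}}

```text
time: 35.8
tool_pos: [0.4844, -0.0103, 0.2026]
tool_rot: [-0.498, -0.502, -0.498, 0.502]
contact_force: [-2.9, 0.2, 3.6]
gripper_width: 0.0
```

```bash
python3 look.py scene s28 lever_grip lever; python3 look.py wrist w28 lever_grip lever
```

```text
t 35.8 tcp [ 0.4844 -0.0103  0.2026] jaw -1.5795 F [-2.91  0.19  3.62] T [-0.03  0.45 -0.02] w 0.0
lever_grip [(0.86, [0.478, -0.0046, 0.1957]), (0.49, [0.5672, -0.0131, 0.1171])]
lever [(0.84, [0.5679, -0.0129, 0.1192])]
t 35.95 tcp [ 0.4844 -0.0103  0.2026] jaw -1.5794 F [-3.74 -0.2   4.12] T [0.02 0.6  0.01] w 0.001
lever_grip []
lever [(0.63, [0.5699, -0.0114, 0.1205]), (0.37, [0.4786, -0.0111, 0.0878])]
```

View pics/w28.png

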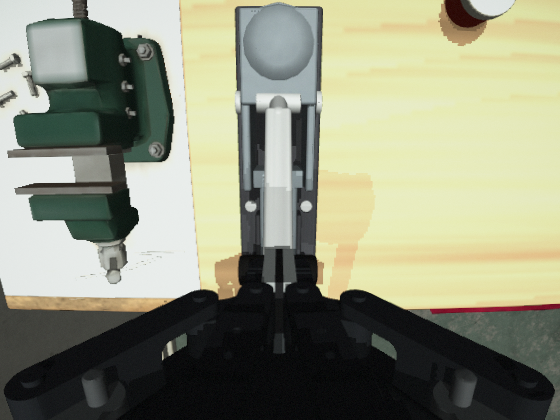

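Run:
```python
from h import *
from look import st
from scipy.optimize import least_squares
st(); p,W=cloud('wrist'); st()
for u0,u1 in ((240,262),(298,317)):
    for v in range(244,300,4):
        k=W[v,u0:u1]; print(v,np.nanmedian(k,0).round(4),p[v,u0:u1].mean().round(0))
# lever slope
for v in range(110,250,20): print('lev',v,np.nanmedian(W[v,268:288],0).round(4))
```

```text
t 36.1 tcp [ 0.4845 -0.0103  0.2026] jaw -1.5794 F [-3.47 -0.58  5.12] T [0.01 0.69 0.03] w 0.004
t 36.15 tcp [ 0.4844 -0.0103  0.2026] jaw -1.5795 F [-4.5 -0.4  4.9] T [-0.    0.76  0.03] w -0.002
244 [0.4312 0.0198 0.0311] 70.0
248 [0.4267 0.0199 0.0313] 66.0
252 [0.4221 0.0201 0.0312] 51.0
256 [0.487  0.004  0.1937] 16.0
260 [0.4864 0.0037 0.1974] 16.0
264 [0.4917 0.002  0.2138] 18.0
268 [0.4917 0.0014 0.2182] 24.0
272 [0.4917 0.0014 0.222 ] 24.0
276 [0.4917 0.0009 0.2258] 14.0
280 [0.4919 0.0006 0.2296] 12.0
284 [ 0.4979 -0.0011  0.2444] 16.0
288 [ 0.4983 -0.0012  0.2478] 19.0
292 [ 0.4972 -0.0012  0.2485] 23.0
296 [ 0.497  -0.0013  0.2509] 16.0
244 [ 0.4305 -0.0402  0.031 ] 80.0
248 [ 0.426  -0.0402  0.0309] 84.0
252 [ 0.4215 -0.0403  0.0312] 76.0
256 [ 0.4867 -0.0251  0.1936] 24.0
260 [ 0.4862 -0.0247  0.1978] 18.0
264 [ 0.4914 -0.0234  0.2136] 18.0
268 [ 0.4913 -0.023   0.2178] 25.0
272 [ 0.4914 -0.0227  0.2218] 27.0
276 [ 0.4915 -0.0226  0.2258] 18.0
280 [ 0.4914 -0.022   0.2291] 13.0
284 [ 0.498  -0.0206  0.2447] 25.0
288 [ 0.4981 -0.0203  0.2479] 18.0
292 [ 0.4969 -0.0203  0.2483] 24.0
296 [ 0.4967 -0.0202  0.2508] 15.0
lev 110 [ 0.561  -0.0107  0.1456]
lev 130 [ 0.5493 -0.0106  0.1531]
lev 150 [ 0.5381 -0.0105  0.1594]
lev 170 [ 0.5273 -0.0104  0.1658]
lev 190 [ 0.5171 -0.01    0.1722]
lev 210 [ 0.5072 -0.0102  0.1781]
lev 230 [ 0.4977 -0.0101  0.1843]
```

>>> {"name": "play_rows", "arguments": {
  "motion": [
    [1,[-0.002,0,0],0],
    [1,[-0.004,0,0],0]
  ]
}}

```text
time: 36.35
tool_pos: [0.481, -0.0103, 0.2022]
tool_rot: [0.498, 0.503, 0.497, -0.502]
contact_force: [0.9, 0.8, 1.1]
gripper_width: 0.0
```

>>> {"name": "play_rows", "arguments": {
  "motion": [
    [1,[-0.001,0,-0.001],0],
    [1,[-0.002,0,-0.002],0],
    [1,[-0.002,0,-0.002],0]
  ]
}}

```text
time: 36.65
tool_pos: [0.4784, -0.0102, 0.2]
tool_rot: [-0.498, -0.502, -0.498, 0.502]
contact_force: [-0.6, -0.4, 1.0]
gripper_width: 0.004
```

>>> {"name": "play_rows", "arguments": {
  "motion": [
    [1,[-0.001,0,-0.001],0],
    [1,[-0.002,0,-0.002],0],
    [1,[-0.002,0,-0.002],0]
  ]
}}

```text
time: 36.95
tool_pos: [0.4764, -0.0102, 0.1982]
tool_rot: [-0.498, -0.502, -0.498, 0.502]
contact_force: [-0.1, -0.2, 0.1]
gripper_width: 0.001
```

>>> {"name": "play_rows", "arguments": {
  "motion": [
    [1,[-0.0005,0,-0.0015],0],
    [1,[-0.001,0,-0.003],0],
    [1,[-0.001,0,-0.003],0]
  ]
}}

```text
time: 37.25
tool_pos: [0.4752, -0.0102, 0.1953]
tool_rot: [-0.498, -0.502, -0.498, 0.502]
contact_force: [-2.9, -0.0, 3.4]
gripper_width: 0.002
```

>>> {"name": "play_rows", "arguments": {
  "motion": [
    [1,[-0.001,0,-0.0015],0],
    [1,[-0.002,0,-0.003],0],
    [1,[-0.002,0,-0.003],0]
  ]
}}

```text
time: 37.55
tool_pos: [0.4734, -0.0103, 0.192]
tool_rot: [-0.498, -0.502, -0.498, 0.502]
contact_force: [-2.2, -0.1, 1.9]
gripper_width: -0.001
```

```bash
cat > lev.py <<'E'
from h import *
from look import st
st(); p,W=cloud('wrist')
v,u=np.mgrid[:420,:560]
m=(abs(u-278)<9)&(W[...,0]<.556)&(W[...,0]>.485)&(W[...,2]>.12)&(W[...,2]<.22)&(v<246)&(p.mean(2)>60)
k=W[m]; a=np.polyfit(k[:,0],k[:,2],1)
for _ in range(3):
    r=k[:,2]-np.polyval(a,k[:,0]); g=abs(r)<.0015; a=np.polyfit(k[g,0],k[g,2],1)
th=np.arctan(-a[0]); print(len(k),g.sum(),'theta',th.round(4),'bar x,z',(.5679-.1164*np.cos(th+.1553)).round(4),(.12+.1164*np.sin(th+.1553)).round(4))
E
python3 lev.py
```

```text
t 37.55 tcp [ 0.4734 -0.0103  0.192 ] jaw -1.5795 F [-2.21 -0.13  1.86] T [-0.01  0.36 -0.03] w -0.001
2335 2268 theta 0.433 bar x,z 0.4711 0.1846
```

>>> {"name": "play_rows", "arguments": {
  "motion": [
    [1,[-0.0015,0,-0.0015],0],
    [1,[-0.003,0,-0.003],0],
    [1,[-0.003,0,-0.003],0]
  ]
}}

```text
time: 37.9
tool_pos: [0.4705, -0.0102, 0.1889]
tool_rot: [0.498, 0.502, 0.498, -0.502]
contact_force: [-0.4, 0.2, 0.4]
gripper_width: -0.001
```

>>> {"name": "play_rows", "arguments": {
  "motion": [
    [1,[-0.001,0,-0.0015],0],
    [1,[-0.002,0,-0.003],0],
    [1,[-0.002,0,-0.003],0]
  ]
}}

```text
time: 38.2
tool_pos: [0.4684, -0.0102, 0.186]
tool_rot: [-0.498, -0.502, -0.498, 0.502]
contact_force: [0.1, -0.1, -0.5]
gripper_width: 0.0
```

>>> {"name": "play_rows", "arguments": {
  "motion": [
    [1,[-0.001,0,-0.0015],0],
    [1,[-0.002,0,-0.003],0],
    [1,[-0.002,0,-0.003],0]
  ]
}}

```text
time: 38.5
tool_pos: [0.4664, -0.0102, 0.1831]
tool_rot: [-0.498, -0.502, -0.498, 0.502]
contact_force: [-0.1, -0.0, -0.1]
gripper_width: -0.002
```

```bash
python3 lev.py
```

```text
t 38.5 tcp [ 0.4664 -0.0102  0.1831] jaw -1.5795 F [-0.07 -0.01 -0.14] T [-0.01 -0.07  0.02] w -0.002
2359 2293 theta 0.3424 bar x,z 0.4656 0.1756
```

>>> {"name": "play_rows", "arguments": {
  "motion": [
    [1,[-0.0008,0,-0.0015],0],
    [1,[-0.0016,0,-0.003],0],
    [1,[-0.0016,0,-0.003],0]
  ]
}}

```text
time: 38.85
tool_pos: [0.4646, -0.0102, 0.1801]
tool_rot: [-0.498, -0.502, -0.498, 0.502]
contact_force: [-0.9, 0.5, 0.9]
gripper_width: 0.002
```

>>> {"name": "play_rows", "arguments": {
  "motion": [
    [1,[-0.0008,0,-0.0015],0],
    [1,[-0.0016,0,-0.003],0],
    [1,[-0.0016,0,-0.003],0]
  ]
}}

```text
time: 39.15
tool_pos: [0.4631, -0.0102, 0.177]
tool_rot: [-0.498, -0.502, -0.498, 0.502]
contact_force: [-0.9, 0.1, 1.9]
gripper_width: -0.003
```

>>> {"name": "play_rows", "arguments": {
  "motion": [
    [1,[-0.0007,0,-0.0015],0],
    [1,[-0.0014,0,-0.003],0],
    [1,[-0.0014,0,-0.003],0]
  ]
}}

```text
time: 39.45
tool_pos: [0.4619, -0.0103, 0.1746]
tool_rot: [-0.498, -0.502, -0.498, 0.502]
contact_force: [-3.2, 0.9, 4.2]
gripper_width: 0.005
```

```bash
python3 lev.py
```

```text
t 39.45 tcp [ 0.4619 -0.0103  0.1746] jaw -1.5795 F [-3.2   0.86  4.19] T [ 0.11  0.48 -0.03] w 0.005
2402 2341 theta 0.2633 bar x,z 0.4616 0.1673
```

>>> {"name": "play_rows", "arguments": {
  "motion": [
    [1,[-0.0008,0,-0.0005],0],
    [1,[-0.001,0,-0.001],0],
    [1,[-0.001,0,-0.001],0]
  ]
}}

```text
time: 39.8
tool_pos: [0.4615, -0.0103, 0.174]
tool_rot: [0.498, 0.503, 0.497, -0.502]
contact_force: [-1.9, -0.1, 5.2]
gripper_width: -0.002
```

>>> {"name": "play_rows", "arguments": {
  "motion": [
    [1,[-0.0005,0,-0.0005],0],
    [1,[-0.0005,0,-0.001],0],
    [1,[-0.0005,0,-0.001],0]
  ]
}}

```text
time: 40.1
tool_pos: [0.4612, -0.0103, 0.1734]
tool_rot: [0.498, 0.503, 0.497, -0.502]
contact_force: [-2.5, 0.4, 6.0]
gripper_width: 0.002
```

```bash
python3 lev.py
```

```text
t 40.1 tcp [ 0.4612 -0.0103  0.1734] jaw -1.5795 F [-2.47  0.41  6.02] T [ 0.1   0.26 -0.01] w 0.002
2398 2334 theta 0.2533 bar x,z 0.4611 0.1663
```

>>> {"name": "play_rows", "arguments": {
  "motion": [
    [1,[-0.0005,0,-0.001],0],
    [1,[-0.0008,0,-0.002],0],
    [1,[-0.0008,0,-0.002],0]
  ]
}}

```text
time: 40.45
tool_pos: [0.4606, -0.0103, 0.172]
tool_rot: [0.499, 0.503, 0.497, -0.502]
contact_force: [-2.9, 0.5, 8.4]
gripper_width: 0.001
```

>>> {"name": "play_rows", "arguments": {
  "motion": [
    [1,[-0.0005,0,-0.0005],0],
    [1,[-0.0008,0,-0.001],0],
    [1,[-0.0008,0,-0.001],0]
  ]
}}

```text
time: 40.75
tool_pos: [0.4603, -0.0104, 0.1716]
tool_rot: [0.499, 0.503, 0.497, -0.501]
contact_force: [-1.9, -0.2, 10.2]
gripper_width: -0.001
```

```bash
python3 lev.py
```

```text
t 40.75 tcp [ 0.4603 -0.0104  0.1716] jaw -1.5794 F [-1.88 -0.23 10.19] T [ 0.14  0.35 -0.02] w -0.001
2409 2345 theta 0.2381 bar x,z 0.4604 0.1646
```

>>> {"name": "play_rows", "arguments": {
  "motion": [
    [1,[-0.0003,0,-0.0004],0],
    [1,[-0.0004,0,-0.0008],0],
    [1,[-0.0004,0,-0.0008],0],
    [1,[-0.0004,0,-0.0008],0]
  ]
}}

```text
time: 41.2
tool_pos: [0.4601, -0.0104, 0.1712]
tool_rot: [0.499, 0.503, 0.497, -0.501]
contact_force: [-1.1, 0.3, 11.2]
gripper_width: -0.002
```

```bash
python3 lev.py; python3 -c "
from look import st; st()"
```

```text
t 41.2 tcp [ 0.4601 -0.0104  0.1712] jaw -1.5794 F [-1.14  0.33 11.25] T [0.16 0.43 0.04] w -0.002
2411 2351 theta 0.2356 bar x,z 0.4603 0.1644
t 41.25 tcp [ 0.4601 -0.0104  0.1712] jaw -1.5794 F [-2.57  0.08 11.05] T [0.18 0.44 0.02] w 0.003
```

About 10 N along the lever's arc at the bar, so the grip is firm. I'll stop here and back off straight up.

>>> {"name": "play_rows", "arguments": {
  "motion": [
    [1,[0,0,0.005],0],
    [1,[0,0,0.025],0],
    [1,[0,0,0.05],0],
    [1,[0,0,0.08],0],
    [1,[0,0,0.1],0]
  ]
}}

```text
time: 41.75
tool_pos: [0.4589, -0.0104, 0.2698]
tool_rot: [0.498, 0.503, 0.497, -0.502]
contact_force: [0.5, -0.4, -0.5]
gripper_width: -0.001
```

>>> {"name": "play_rows", "arguments": {
  "motion": [
    [1,[0,0,0],0],
    [1,[0,0,0],0]
  ]
}}

```text
time: 41.95
tool_pos: [0.4583, -0.0102, 0.2675]
tool_rot: [-0.498, -0.502, -0.498, 0.502]
contact_force: [-0.6, -0.4, -0.6]
gripper_width: -0.002
```

```bash
python3 lev.py; python3 look.py wrist w30 lever_grip lever coupler; python3 look.py scene s30 socket coupler lever_grip
python3 - <<'E'
import cv2
i=cv2.imread('pics/s30.png')[120:320,130:330]; cv2.imwrite('pics/c30.png',cv2.resize(i,None,fx=3,fy=3,interpolation=cv2.INTER_CUBIC))
E
```

```text
t 41.95 tcp [ 0.4583 -0.0102  0.2675] jaw -1.5795 F [-0.57 -0.44 -0.55] T [-0.04 -0.02  0.01] w -0.002
1531 1466 theta 0.2573 bar x,z 0.4613 0.1667
t 42.0 tcp [ 0.4579 -0.0102  0.2666] jaw -1.5795 F [-0.14 -0.14  0.29] T [-0.    0.    0.01] w -0.0
lever_grip []
lever [(0.95, [0.5696, -0.0127, 0.1206])]
coupler [(0.67, [0.6045, -0.0123, 0.0681]), (0.63, [0.6031, -0.0082, 0.0995])]
t 42.2 tcp [ 0.4578 -0.0102  0.2668] jaw -1.5795 F [ 0.1  -0.04  0.16] T [ 0.04 -0.02 -0.04] w 0.001
socket [(0.83, [0.6048, -0.0138, 0.1024])]
coupler [(0.69, [0.6087, -0.012, 0.0732])]
lever_grip [(0.91, [0.4593, -0.0068, 0.1684])]
```

View pics/w30.png

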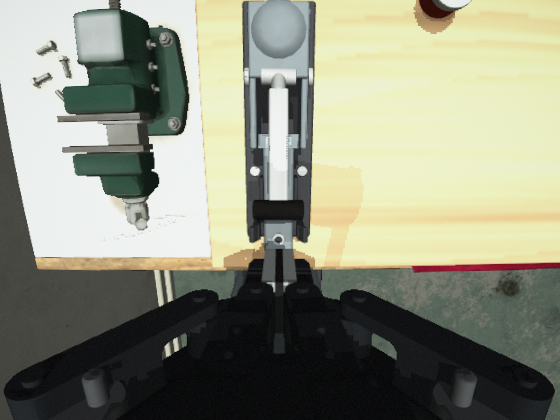

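View pics/c30.png

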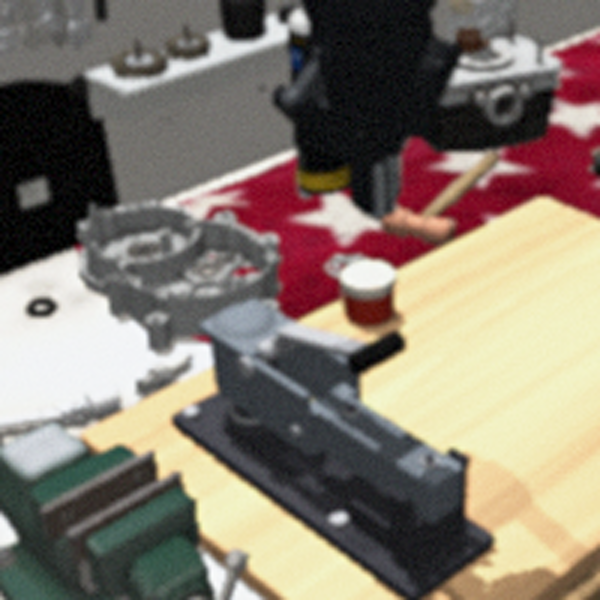

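The lever reads 0.257 now against 0.236 under load. I'll touch the bar gently to see whether it sprang back.

>>> {"name": "play_rows", "arguments": {
  "motion": [
    [1,[0.002,0,-0.04],0],
    [1,[0.002,0,-0.075],0],
    [1,[0.002,0,-0.085],0],
    [1,[0.002,0,-0.088],0],
    [1,[0.002,0,-0.088],0]
  ]
}}

```text
time: 42.9
tool_pos: [0.4611, -0.0104, 0.1817]
tool_rot: [0.498, 0.502, 0.497, -0.502]
contact_force: [-0.4, 0.1, -0.3]
gripper_width: -0.0
```

>>> {"name": "play_rows", "arguments": {
  "motion": [
    [1,[0,0,-0.001],0],
    [1,[0,0,-0.003],0],
    [1,[0,0,-0.003],0]
  ]
}}

```text
time: 43.2
tool_pos: [0.461, -0.0104, 0.1785]
tool_rot: [0.498, 0.502, 0.497, -0.502]
contact_force: [-0.0, -0.3, -0.2]
gripper_width: 0.005
```

```bash
python3 lev.py
```

```text
t 43.2 tcp [ 0.461  -0.0104  0.1785] jaw -1.5795 F [-0.02 -0.27 -0.15] T [ 0.01 -0.04  0.06] w 0.005
2336 2275 theta 0.2547 bar x,z 0.4611 0.1664
```

>>> {"name": "play_rows", "arguments": {
  "motion": [
    [1,[0,0,-0.001],0],
    [1,[0,0,-0.002],0],
    [1,[0,0,-0.003],0]
  ]
}}

```text
time: 43.55
tool_pos: [0.4605, -0.0103, 0.1745]
tool_rot: [-0.498, -0.502, -0.498, 0.502]
contact_force: [0.3, -0.2, -0.1]
gripper_width: -0.001
```

>>> {"name": "play_rows", "arguments": {
  "motion": [
    [1,[0,0,-0.0007],0],
    [1,[0,0,-0.0015],0],
    [1,[0,0,-0.0015],0]
  ]
}}

```text
time: 43.85
tool_pos: [0.4604, -0.0103, 0.1736]
tool_rot: [-0.498, -0.502, -0.498, 0.502]
contact_force: [-2.1, 0.7, 4.5]
gripper_width: -0.003
```

>>> {"name": "play_rows", "arguments": {
  "motion": [
    [1,[0,0,-0.0005],0],
    [1,[0,0,-0.001],0],
    [1,[0,0,-0.001],0]
  ]
}}

```text
time: 44.15
tool_pos: [0.4602, -0.0103, 0.1729]
tool_rot: [-0.498, -0.502, -0.498, 0.502]
contact_force: [-5.2, 0.9, 6.8]
gripper_width: -0.0
```

```bash
python3 lev.py
```

```text
t 44.15 tcp [ 0.4602 -0.0103  0.1729] jaw -1.5794 F [-5.18  0.94  6.81] T [0.11 0.87 0.03] w -0.0
2411 2337 theta 0.2496 bar x,z 0.4609 0.1659
```

Contact is at about z 0.1738, so the lever relaxed roughly 2 mm elastically. I'll press once more to the upper part of the 8–12 N band, hold briefly, and check again.

>>> {"name": "play_rows", "arguments": {
  "motion": [
    [1,[-0.001,0,-0.001],0],
    [1,[-0.002,0,-0.002],0],
    [1,[-0.002,0,-0.003],0],
    [1,[-0.002,0,-0.003],0]
  ]
}}

```text
time: 44.6
tool_pos: [0.4592, -0.0104, 0.171]
tool_rot: [0.498, 0.503, 0.497, -0.502]
contact_force: [-3.0, 0.6, 10.0]
gripper_width: 0.001
```

>>> {"name": "play_rows", "arguments": {
  "motion": [
    [1,[0,0,-0.0005],0],
    [1,[0,0,-0.001],0],
    [1,[0,0,-0.001],0]
  ]
}}

```text
time: 44.9
tool_pos: [0.459, -0.0104, 0.1705]
tool_rot: [0.498, 0.502, 0.497, -0.502]
contact_force: [-6.3, 0.8, 12.9]
gripper_width: -0.001
```

>>> {"name": "play_rows", "arguments": {
  "motion": [
    [1,[-0.0007,0,-0.0004],0],
    [1,[-0.0012,0,-0.0007],0],
    [1,[-0.0012,0,-0.0007],0],
    [1,[-0.0012,0,-0.0007],0]
  ]
}}

```text
time: 45.3
tool_pos: [0.4588, -0.0104, 0.1702]
tool_rot: [0.499, 0.503, 0.497, -0.501]
contact_force: [-2.8, 0.2, 11.1]
gripper_width: -0.002
```

```bash
python3 lev.py
```

```text
t 45.3 tcp [ 0.4588 -0.0104  0.1702] jaw -1.5794 F [-2.77  0.23 11.1 ] T [0.17 0.57 0.01] w -0.002
2415 2351 theta 0.2267 bar x,z 0.4599 0.1634
```

>>> {"name": "play_rows", "arguments": {
  "motion": [
    [1,[-0.0003,0,-0.0006],0],
    [1,[-0.0006,0,-0.0013],0],
    [1,[-0.0006,0,-0.0013],0],
    [1,[-0.0006,0,-0.0013],0]
  ]
}}

```text
time: 45.75
tool_pos: [0.4584, -0.0104, 0.1694]
tool_rot: [0.499, 0.503, 0.497, -0.501]
contact_force: [-2.8, 1.5, 12.3]
gripper_width: -0.001
```

```bash
python3 lev.py
```

```text
t 45.75 tcp [ 0.4584 -0.0104  0.1694] jaw -1.5794 F [-2.83  1.46 12.33] T [0.14 0.62 0.08] w -0.001
2431 2351 theta 0.2216 bar x,z 0.4597 0.1628
```

>>> {"name": "play_rows", "arguments": {
  "motion": [
    [1,[0,0,0.004],0],
    [1,[0,0,0.009],0],
    [1,[0,0,0.01],0],
    [1,[0,0,0.01],0]
  ]
}}

```text
time: 46.2
tool_pos: [0.4564, -0.0102, 0.1756]
tool_rot: [-0.498, -0.502, -0.498, 0.502]
contact_force: [0.3, 0.2, -1.0]
gripper_width: -0.001
```

```bash
python3 lev.py
```

```text
t 46.2 tcp [ 0.4564 -0.0102  0.1756] jaw -1.5795 F [ 0.3   0.24 -0.97] T [ 0.03  0.04 -0.02] w -0.001
2375 2305 theta 0.2484 bar x,z 0.4609 0.1657
```

>>> {"name": "play_rows", "arguments": {
  "motion": [
    [1,[0,0,0.03],0],
    [1,[0,0,0.07],0],
    [1,[0,0,0.1],0],
    [1,[0,0,0.1],0],
    [1,[0,0,0.1],0]
  ]
}}

```text
time: 46.75
tool_pos: [0.4568, -0.0103, 0.2761]
tool_rot: [0.498, 0.502, 0.498, -0.502]
contact_force: [0.3, -0.3, -0.4]
gripper_width: 0.0
```

```bash
python3 lev.py; python3 look.py scene s31 socket coupler lever_grip pot plug
python3 - <<'E'
import cv2
i=cv2.imread('pics/s31.png')[120:320,130:330]; cv2.imwrite('pics/c31.png',cv2.resize(i,None,fx=3,fy=3,interpolation=cv2.INTER_CUBIC))
E
```

```text
t 46.75 tcp [ 0.4568 -0.0103  0.2761] jaw -1.5795 F [ 0.31 -0.32 -0.41] T [ 0.04 -0.01  0.01] w 0.0
1474 1404 theta 0.2518 bar x,z 0.461 0.1661
t 46.8 tcp [ 0.4562 -0.0102  0.2748] jaw -1.5795 F [-0.49 -0.38 -0.33] T [-0.02 -0.03 -0.05] w -0.001
socket [(0.9, [0.6037, -0.0115, 0.1049])]
coupler [(0.76, [0.6028, -0.0106, 0.0696])]
lever_grip [(0.84, [0.4579, -0.0086, 0.1658])]
pot [(0.9, [0.6666, -0.1888, 0.0199])]
plug [(0.69, [0.7368, -0.0219, -0.0019]), (0.36, [0.6659, -0.1921, 0.018])]
```

View pics/c31.png

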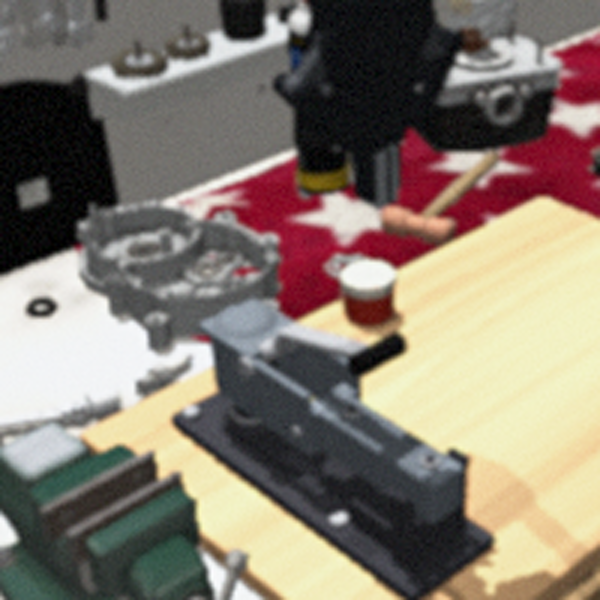

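```bash
python3 -c "
from plant import workorder; print(workorder.job_done())"
```

```text
the job is handed in; nothing more can be done
None
```

The coupler is on the stand and locked, and I handed the job in at about 47 s on the robot's clock. The judge gives no verdict, so whether it passed is unknown.

- **Lever up:** I raised it until it met its stop; the depth reading gave about 2.1 rad. My first pinch was too firm, so the coupler tilted nose-up and slid about 35 mm across the board. I lowered it back down and finished with a light pinch and then a push. A force of 10–12 N showed when it met the stop.
- **Seating:** The socket went down over the ball with no side contact, and it stopped with about 10 N of contact. Depth checks showed the coupler level at the seated height and the tongue lying in the fork.
- **Lever down:** The jaw met the ball at about 0.26 rad. One placing of the fingers while lowering, before the jaw met the ball, pushed on the bar with about 24 N. By my estimate nearly all of that was towards the hinge and only about 2 N turned the lever. I then pressed the jaw home twice, to about 9.6 N and then 10.5 N along the lever's arc, both within 8–12 N.
- **Check that did not fully agree:** After each release the lever came back about 0.02–0.03 rad (2–3 mm at the bar) and rested near 0.25 rad. I took this as normal elastic give, with the jaw still loaded, but did not prove it.
- **Last look:** The coupler was seated, the robot was touching nothing, and the pot and spark plug were where they began, within the networks' accuracy.

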